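# Walk the heavy tool rest up to the belt grinder and lock it

## Task

Walk the heavy cast-iron tool rest forward along the bench, pushing its left and right rear corners in turn, until its front face sits flush against the grinder's aluminium locating rail at both ends, about the rail's middle; then swing the red catch fully round behind it to lock it in, and let go. No push on the rest may exceed 22 newtons (a square shove at the middle takes more), it must never swing more than 20 degrees off square to the rail, and the jar, brush and brass block stay where they are.

Things in the scene. Friction and masses are not known exactly. Their poses are not given: they have to be found in the camera images.
- rest: Heavy tool rest: low green cast-iron block, steel top, 90 mm deep (x, front +x), 200 mm wide (y, left +y), 48 mm high (red look-only levers to 62 mm), 3.3 kg; cannot be grasped. Origin: centre of its underside, on the bench. Flat front and rear faces at x = +-45 mm, heights 6 to 42 mm. Stands on rubber pads under y = +-65 mm. Starts 46 to 62 mm short of the rail, up to 0.12 rad off square.
- rest_front_left (a point): Point on the rest's front face near its left end (rest x +45, y +85 mm), 15 mm above the bench. Pushed forward on the rear face straight behind this point (90 mm behind it), the rest pivots about its right pad, so the right end swings back a little; this takes 11 to 18 N.
- rest_front_right (a point): Point on the rest's front face near its right end (rest x +45, y -85 mm), 15 mm above the bench. Pushed straight behind it, the rest pivots about its left pad with 11 to 18 N. A push at the middle takes 22 to 32 N, too much; a quick bump also exceeds the limit. The casting is smooth (friction 0.12).
- rail_front (a point): Middle of the front face of the fixed aluminium rail, 15 mm above the bench. x points squarely into the rail (the way the rest must travel), y left along it, z up. Rail 320 mm long, 30 mm high, rigid; a low grinder head with a red belt wheel stands behind it (to 105 mm high). The rest is flush when both its front points have x = 0 here.
- catch_pivot (a point): Vertical hinge axis of the red catch, on a small steel foot fixed 99 mm before the rail face and 140 mm left of the rail's middle; this point is 20 mm above the bench. Axes parallel to the rail's.
- catch_peg (a point): Black upright peg on the red catch bar, 14 mm diameter, 60 mm from the hinge axis; this point is 40 mm above the bench, the peg stands from 24 to 54 mm. The bar is 12 mm square, reaches 87 mm from the axis and lies 14 to 26 mm above the bench.
- catch (a joint): Angle of the red catch, rad. 0: open, bar points back from the rail (rail -x). Grows counter-clockwise from above; at 1.571 (its stop) the bar points right (rail -y), 3 mm behind the rear face of the seated rest; a rest not home blocks it. Stays where left; moving the peg takes about 1 N. Starts at 0 to 0.2.
- jar: Bystander: amber jar with black cap, 52 mm diameter, 62 mm high, origin at the centre of its underside; to the right of the rest.
- brush: Bystander: hand brush, 150 mm long, lying on the bench to the left of the catch; origin on its underside at the middle.
- shim: Bystander: brass block 80 x 30 x 20 mm lying to the right of the rest; origin at the centre of its underside.

How it is judged:
By the outcome, as a careful person would: the job done as asked, in the order asked, and still so for the second after the job is handed in, with the robot touching nothing.
It also fails if it takes over 72 s, if anything falls off the work surface, if the arm or the gripper's body presses on something with over 40 N, if the wrist force passes 120 N, or if a joint passes its speed limit or range.

## Robot

A 7-joint arm with a two-finger parallel gripper is mounted at the origin on the work surface. World frame = base frame: x ahead of the robot, y to its left, z up, the work surface at z = 0. Lengths are in m, angles in rad, forces in N, time in s.
With the tool pointing down it reaches from about 0.4 to 0.85 m from the base axis. Payload 4.5 kg.
Tool frame: the origin (TCP) lies midway between the tips of the shut fingers; the grasp point (between the pads) lies 19 mm behind it; z points along the fingers, y is the direction in which the jaws open and shut (so a half turn about z gives the same grasp; the last joint's range is limited). The gripper opens to 88 mm and grips with 3 to 60 N. Pads are 18 mm wide; open, the fingers measure 123 mm over their backs; the gripper's body (75 mm by 187 mm) begins 45 mm behind the grasp point.
Start: joints at [1.304, 0.689, -0.195, 1.565, 0.157, 0.902, -0.215], TCP at [0.185, -0.597, 0.216] pointing down, gripper open.
Joint ranges: [-3.01, 3.01], [-0.46, 2.08], [-1.47, 1.51], [0.13, 2.56], [-1, 4.14], [0.04, 2.09], [-2.66, 2.66]. Speed limits (rad/s): [2.57, 2.57, 3.14, 3.14, 3.14, 3.14, 3.14].

## Interface

Orientations are given as a unit quaternion [x, y, z, w].
In Python, from plant import r gives the robot as it stands. The module is installed in compiled form; this text tells all that it offers.
- The arm moves only by the tool carry_out, never from a script. Its argument "commands" is a list of rows, each a list of 6 numbers: the shift along the tool's x, y, z in m, then the turn, a rotation vector about the tool's x, y, z in degrees. In form: [[dx, dy, dz, wx, wy, wz], ...]. A call has 1 to 12 rows; each row is the pose to reach, as a shift and turn from the pose commanded when the call began, along the tool's axes at that moment; what a row does not reach only later rows make up. A row lasts 1/10 s, in which the tool goes at most 50 mm and 8.59 degrees, less where a joint would pass 70% of its speed; a pose out of reach is approached as far as the arm can. A call with a gripper value outside its range is refused whole. "fingers" is the closure in counts, from 0 (fully open) to 255 (shut), set as the call begins (left out, the last holds). The fingers move at their own pace and stop on an object; "grip_force" is the grip in N (left out, the last holds). Time passes only in rows, so rows that repeat a pose let the fingers close. It gives the time, the measured TCP pose, the force and the opening at its end, in the units of the state.
- r.get_state(): the state, without advancing time (a new reading comes with each control period).
- r.snapshot(name): name is "scene" or "top" or "wrist"; returns a dict with "img" (384x512x3 uint8, blue, green, red), "intrinsics" (3x3 intrinsics, pixels), "extrinsics" (4x4, takes a point from camera to world coordinates); the wrist camera has in their place "tool_from_camera" (4x4, takes a point from camera to tool coordinates, whose origin is the TCP and whose axes are the flange's). Camera axes: x right, y down, z forward; pixel columns grow to the right and rows downward; lengths in m; the calibration is good to about 2 mm. A picture is of the moment at which its call begins: read the wrist's pose just before it. There is no depth.
- r.finish_job(): hands the job in, once; it reports no verdict.
Trained networks look in a picture, given as the dict that the camera call returned (one of the last four; its "shot" number tells which), for a name from the list of things; names that differ only in an ending like _2 or _b are one class to them, and where a whole thing is asked for, a point or a joint stands for the part that bears it (a point fixed in the world has none). Each returns a list of dicts, best first, with "p" (0 to 1); they miss things now and then, are a little off and sometimes report something else, mostly with a low value. They report only what shows in the picture. A call takes as long as a camera call.
- r.spot_in(picture, label): "xyz" ([x, y, z] in m, in world coordinates, good to about 4 mm: the middle of the surface that is visible of it).
- r.spot_point(picture, label): "xyz" ([x, y, z] in m, in world coordinates, good to about 4 mm: a listed point, or the origin of a listed thing).
The state is a dict: "clock": time; "q": joint angles; "qd": joint speeds; "joint_torque": joint torques, N m; "tool_pos": TCP position; "eef_rot": TCP orientation; "contact_force": force on the tool from outside, world axes, zero at the start; "moment": the same for the moment, N m; "opening": opening from 0.0 (shut) to 1.0 (fully open).
Only numpy, scipy, OpenCV 4.12 (cv2) and the standard library are available. Lean on these libraries where they do the work, as an engineer would, in place of code of your own. Each camera call takes 0.05 s, during which the arm holds its last target.

## Working session

There is one attempt and no reset: what is moved stays moved. The work goes in short steps, Python scripts to look and compute and a tool call to move; the robot and the scene stay as the last step left them, time stands still between calls to the robot, and variables do not carry over. Pictures are saved under pics/ and viewed, and the job is handed in when it is done.

Besides the shell and the picture viewer there is one more tool, called as a command line: name --pt "numbers of a row" for each row, then --argument value for the rest. carry_out: Moves the arm, as the interface text tells. Its arguments: {"type":"object","properties":{"commands":{"type":"array","items":{"type":"array","items":{"type":"number"}}},"fingers":{"type":"number"},"grip_force":{"type":"number"}},"required":["commands"]}

```bash
ls; mkdir -p pics
python3 - <<'E'
from plant import r
import cv2,numpy as np
s=r.get_state()
for k in s: print(k,np.round(s[k],4))
for n in ["scene","top"]:
    p=r.snapshot(n); cv2.imwrite(f"pics/{n}0.png",p["img"])
    print(n,p["intrinsics"],p["extrinsics"])
    for l in ["rest_front_left","rest_front_right","rail_front","catch_pivot","catch_peg","rest","jar","brush","shim"]:
        d=r.spot_point(p,l); print(l,[(np.round(x["xyz"],4).tolist(),round(x["p"],2)) for x in d[:2]])
E
```

```text
pics
clock 0.0
q [ 1.3038  0.69   -0.1945  1.5663  0.1573  0.9025 -0.215 ]
qd [-0.0015 -0.0009  0.0002  0.0008  0.0007  0.0003 -0.0014]
joint_torque [ 1.00000e-04 -5.27565e+01 -1.26660e+00 -1.53431e+01 -5.26000e-02
  6.40000e-03  1.00000e-04]
tool_pos [ 0.1849 -0.5963  0.2155]
eef_rot [ 9.887e-01  1.499e-01 -2.000e-04 -9.000e-04]
contact_force [ 0.5972  0.3976 -0.398 ]
moment [-0.0212 -0.0693 -0.0127]
opening 1.0018
scene [[377.07396482   0.         256.22894427]
 [  0.         377.07396482 194.09701826]
 [  0.           0.           1.        ]] [[-0.65264655  0.57501437 -0.49336695  0.97305465]
 [ 0.75763612  0.48986242 -0.43130305  0.33915101]
 [-0.00632352 -0.65528107 -0.75535867  0.62291386]
 [ 0.          0.          0.          1.        ]]
rest_front_left [([0.6748, 0.0257, 0.0174], 0.8)]
rest_front_right [([0.6359, -0.1394, 0.0147], 0.75), ([0.5239, -0.2708, -0.0019], 0.48)]
rail_front [([0.7065, -0.0641, 0.0127], 0.75)]
catch_pivot [([0.6233, 0.0875, 0.0181], 0.63)]
catch_peg [([0.5624, 0.0877, 0.0374], 0.73)]
rest [([0.6088, -0.0463, -0.0003], 0.82)]
jar [([0.6344, -0.2794
[... 169 characters left out ...]
809 192.30060371]
 [  0.           0.           1.        ]] [[-0.01967636 -0.98834784  0.15093507  0.46941373]
 [-0.99967663  0.02188059  0.01295685  0.006304  ]
 [-0.01610842 -0.15063132 -0.98845876  0.89677945]
 [ 0.          0.          0.          1.        ]]
rest_front_left [([0.6767, 0.0253, 0.0155], 0.9)]
rest_front_right [([0.637, -0.1403, 0.0136], 0.94)]
rail_front [([0.707, -0.0624, 0.0153], 0.55)]
catch_pivot [([0.6224, 0.0865, 0.0228], 0.95)]
catch_peg [([0.5645, 0.0877, 0.0418], 0.48)]
rest [([0.6091, -0.0535, -0.0043], 0.84)]
jar [([0.6335, -0.2777, 0.0003], 0.79), ([0.609, -0.0521, 0.0], 0.22)]
brush [([0.6333, 0.2262, -0.0009], 0.84)]
shim [([0.5206, -0.27, -0.0043], 0.63)]
```

View pics/top0.png

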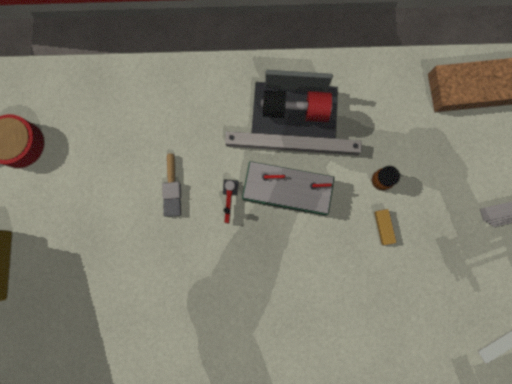

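View pics/scene0.png

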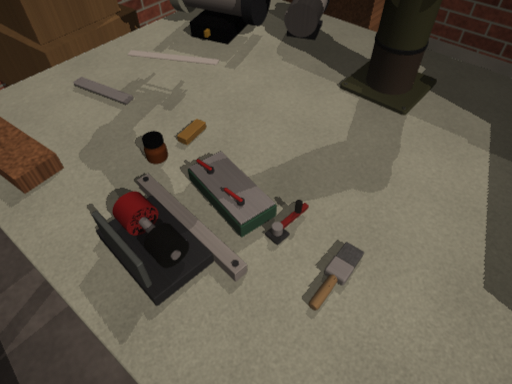

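```bash
cat > h.py <<'E'
import numpy as np,cv2
from plant import r
def ray(p,uv,z):
    K,E=np.array(p["intrinsics"]),np.array(p["extrinsics"])
    d=E[:3,:3]@np.linalg.solve(K,[uv[0],uv[1],1.]); t=E[:3,3]
    return t+d*(z-t[2])/d[2]
def proj(p,X):
    K,E=np.array(p["intrinsics"]),np.array(p["extrinsics"])
    c=E[:3,:3].T@(np.array(X)-E[:3,3]); v=K@c; return v[:2]/v[2]
E
python3 - <<'E'
from h import *
p=r.snapshot("top")
c=p["img"][115:235,190:350]
cv2.imwrite("pics/crop1.png",cv2.resize(c,None,fx=5,fy=5,interpolation=cv2.INTER_CUBIC))
import pickle; pickle.dump({k:p[k] for k in ("intrinsics","extrinsics")},open("top.pkl","wb"))
E
```

```text
(no output)
```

View pics/crop1.png

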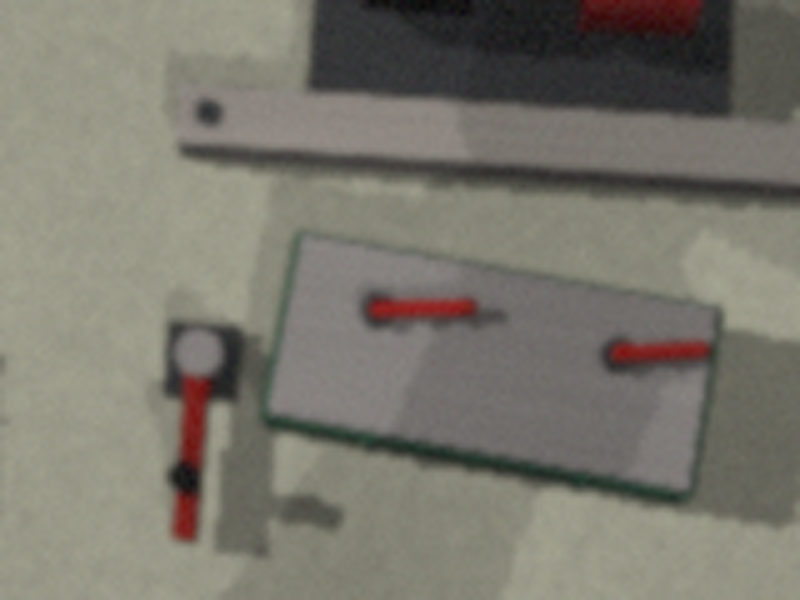

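```bash
cat >> h.py <<'E'
import pickle
def crop2(uv,x0,y0,f): return ((uv[0]+.5)/f-.5+x0,(uv[1]+.5)/f-.5+y0)
E
python3 - <<'E'
from h import *
p=pickle.load(open("top.pkl","rb"))
g=lambda u,v,z: ray(p,crop2((u,v),190,115,5),z)
a,b=g(182,148,.03),g(800,184,.03); print("rail",a,b,np.arctan2(-(a-b)[0],(a-b)[1]))
C={n:g(u,v,.048) for n,u,v in [("FL",298,234),("FR",720,308),("RR",690,490),("RL",268,415)]}
for n in C: print(n,C[n])
d=C["FL"]-C["FR"];print("rest yaw",np.arctan2(-d[0],d[1]),np.linalg.norm(d)); d=C["RL"]-C["RR"];print(np.arctan2(-d[0],d[1]),np.linalg.norm(d)); print(sum(C.values())/4)
d=C["FL"]-C["RL"];print(np.arctan2(d[1],d[0]),np.linalg.norm(d))
print("pivot",g(200,353,.03),"peg",g(184,476,.054))
a,b=ray(p,(231.8,137),.03),ray(p,(355.5,145.5),.03);print("holes",a,b,np.arctan2(-(a-b)[0],(a-b)[1]),(a+b)/2)
E
```

```text
rail [0.71771017 0.09120578 0.03      ] [ 0.69341614 -0.19695493  0.03      ] -0.08410832494465678
FL [0.67078582 0.03671937 0.048     ]
FR [ 0.63205107 -0.15351705  0.048     ]
RR [ 0.54986069 -0.13611926  0.048     ]
RL [0.58771497 0.0515611  0.048     ]
rest yaw -0.20086791270375146 0.19413984368016107
-0.199025274789395 0.19145982662684918
[ 0.61010314 -0.05033896  0.048     ]
-0.17679808443089015 0.08438627724852198
pivot [0.61982197 0.0835548  0.03      ] peg [0.56030882 0.08900392 0.054     ]
holes [0.73486978 0.07740775 0.03      ] [ 0.70723656 -0.2114594   0.03      ] -0.09537045737321394 [ 0.72105317 -0.06702583  0.03      ]
```

```bash
cat >> h.py <<'E'
from scipy.spatial.transform import Rotation as R
RY=-0.089; RP=np.array([.706,-.0635])
ex=np.array([np.cos(RY),np.sin(RY)]); ey=np.array([-ex[1],ex[0]])
def r2w(x,y): return RP+x*ex+y*ey
def w2r(p): d=np.array(p)[:2]-RP; return np.array([d@ex,d@ey])
def mv(t,yaw=RY):
    s=r.get_state(); Q=R.from_quat(s["eef_rot"]); M=Q.as_matrix()
    ty=np.array([np.cos(yaw),np.sin(yaw),0]); tz=np.array([0,0,-1.]); T=np.stack([np.cross(ty,tz),ty,tz],1)
    print("delta tool",np.round(M.T@(np.array(t)-s["tool_pos"])*1000,1),"mm rot",np.round(np.degrees(R.from_matrix(M.T@T).as_rotvec()),2))
def st():
    s=r.get_state(); p=np.array(s["tool_pos"]); print("t",round(float(s["clock"]),2),"tcp",np.round(p,4),"rail",np.round(w2r(p)*1000,1),"F",np.round(s["contact_force"],1),"op",round(float(s["opening"]),3)); return s
E
python3 - <<'E'
from h import *
st(); mv([.511,-.122,.15])
E
```

```text
t 1.05 tcp [ 0.1852 -0.597   0.2163] rail [-471.3 -577.6] F [ 0.2  0.  -0.6] op 1.0
delta tool [ 451.9 -357.1   66.3] mm rot [  0.     0.   -67.67]
```

carry_out --pt "15 -12 2 0 0 -2" --pt "0.045 -0.036 0.006 0 0 -6" --fingers 300

```text
out of range
```

That call was malformed: the first row was in mm and the finger value was out of range. It was refused whole, so nothing moved. I'll resend it in metres.

carry_out --pt "0.015 -0.012 0.002 0 0 -2" --pt "0.045 -0.036 0.006 0 0 -7" --pt "0.08 -0.063 0.012 0 0 -13" --pt "0.115 -0.091 0.017 0 0 -20" --pt "0.15 -0.119 0.022 0 0 -26" --pt "0.185 -0.146 0.027 0 0 -32" --pt "0.22 -0.174 0.032 0 0 -38" --pt "0.255 -0.202 0.037 0 0 -44" --pt "0.29 -0.229 0.043 0 0 -50" --pt "0.325 -0.257 0.048 0 0 -55" --pt "0.36 -0.284 0.053 0 0 -60" --pt "0.385 -0.304 0.056 0 0 -64" --fingers 255 --grip_force 40

```text
clock: 2.25
tool_pos: [0.4649, -0.1895, 0.1603]
eef_rot: [0.757, 0.653, 0.001, 0.0]
contact_force: [0.1, -0.6, -0.0]
opening: 0.007
```

Run:
```python
from h import *
st(); mv([.511,-.122,.024])
```

```text
t 2.25 tcp [ 0.4649 -0.1895  0.1603] rail [-229. -147.] F [ 0.1 -0.6 -0. ] op 0.007
delta tool [ 73.4  35.5 136.5] mm rot [ 0.09 -0.06 -3.32]
```

carry_out --pt "0.02 0.01 0.02 0 0 -1" --pt "0.05 0.024 0.05 0 0 -2" --pt "0.069 0.033 0.085 0 0 -3" --pt "0.073 0.0355 0.11 0 0 -3.3" --pt "0.073 0.0355 0.128 0 0 -3.3" --pt "0.073 0.0355 0.136 0 0 -3.3" --pt "0.073 0.0355 0.136 0 0 -3.3"

```text
clock: 2.95
tool_pos: [0.5086, -0.1259, 0.0236]
eef_rot: [0.74, 0.673, -0.001, -0.0]
contact_force: [-0.2, -0.0, 0.5]
opening: 0.005
```

Run:
```python
from h import *
st(); mv([.511,-.122,.024])
p=r.snapshot("scene"); cv2.imwrite("pics/s2.png",cv2.resize(p["img"][120:280,100:340],None,fx=3,fy=3))
```

```text
t 2.95 tcp [ 0.5086 -0.1259  0.0236] rail [-191.1  -79.7] F [-0.2 -0.   0.5] op 0.005
delta tool [ 4.1  2.  -0.4] mm rot [-0.08  0.02 -0.37]
```

View pics/s2.png

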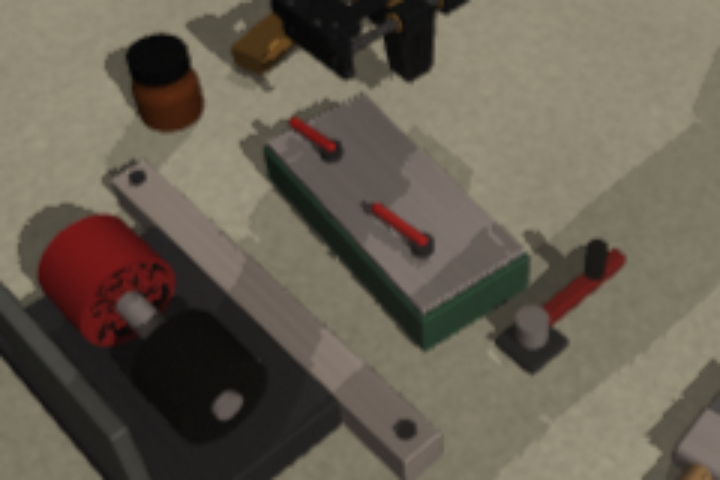

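carry_out --pt "0.002 0.003 0 0 0 -0.3" --pt "0.003 0.008 0 0 0 -0.3" --pt "0.003 0.012 0 0 0 -0.3" --pt "0.003 0.014 0 0 0 -0.3" --pt "0.003 0.015 0 0 0 -0.3" --pt "0.003 0.016 0 0 0 -0.3" --pt "0.003 0.017 0 0 0 -0.3" --pt "0.003 0.018 0 0 0 -0.3"

```text
clock: 3.8
tool_pos: [0.5272, -0.1246, 0.0243]
eef_rot: [0.738, 0.675, -0.0, -0.0]
contact_force: [-0.9, -0.0, 0.0]
opening: 0.005
```

carry_out --pt "0 0.001 0 0 0 0" --pt "0 0.002 0 0 0 0" --pt "0 0.003 0 0 0 0" --pt "0 0.004 0 0 0 0" --pt "0 0.005 0 0 0 0" --pt "0 0.006 0 0 0 0"

```text
clock: 4.4
tool_pos: [0.5333, -0.1251, 0.0243]
eef_rot: [0.738, 0.675, -0.0, 0.0]
contact_force: [0.1, -0.0, 0.4]
opening: 0.004
```

carry_out --pt "0 0.001 0 0 0 0" --pt "0 0.002 0 0 0 0" --pt "0 0.003 0 0 0 0" --pt "0 0.004 0 0 0 0" --pt "0 0.005 0 0 0 0" --pt "0 0.006 0 0 0 0"

```text
clock: 5.0
tool_pos: [0.5393, -0.1256, 0.0243]
eef_rot: [0.738, 0.675, -0.0, 0.0]
contact_force: [0.9, -0.1, 0.1]
opening: 0.005
```

Run:
```python
from h import *
st()
```

```text
t 5.0 tcp [ 0.5393 -0.1256  0.0243] rail [-160.5  -76.7] F [ 0.9 -0.1  0.1] op 0.005
```

carry_out --pt "0 0.001 0 0 0 0" --pt "0 0.002 0 0 0 0" --pt "0 0.003 0 0 0 0" --pt "0 0.004 0 0 0 0" --pt "0 0.005 0 0 0 0" --pt "0 0.006 0 0 0 0"

```text
clock: 5.6
tool_pos: [0.5427, -0.126, 0.024]
eef_rot: [0.738, 0.675, -0.002, -0.002]
contact_force: [-6.6, 1.1, 5.1]
opening: 0.004
```

Run:
```python
from h import *
st()
p=r.snapshot("top"); cv2.imwrite("pics/t3.png",cv2.resize(p["img"][115:235,190:350],None,fx=5,fy=5,interpolation=cv2.INTER_CUBIC))
```

```text
t 5.6 tcp [ 0.5427 -0.126   0.024 ] rail [-157.1  -76.8] F [-6.6  1.1  5.1] op 0.004
```

View pics/t3.png

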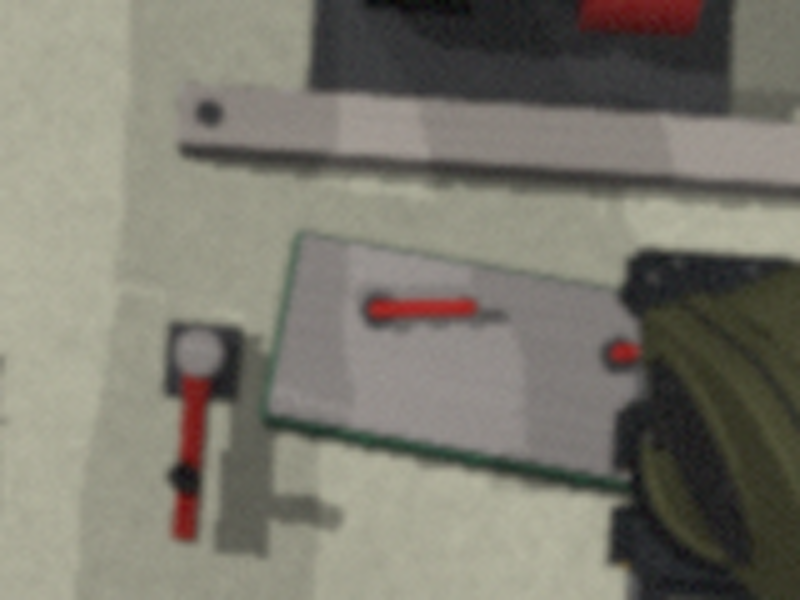

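carry_out --pt "0 0.001 0 0 0 0" --pt "0 0.002 0 0 0 0" --pt "0 0.003 0 0 0 0" --pt "0 0.004 0 0 0 0"

```text
clock: 6.05
tool_pos: [0.5428, -0.1261, 0.0238]
eef_rot: [0.738, 0.675, -0.005, -0.004]
contact_force: [-13.3, 1.7, 10.4]
opening: 0.006
```

Run:
```python
from h import *
st()
p=r.snapshot("scene"); cv2.imwrite("pics/s3.png",cv2.resize(p["img"][80:280,100:340],None,fx=3,fy=3))
```

```text
t 6.05 tcp [ 0.5428 -0.1261  0.0238] rail [-157.   -76.9] F [-13.3   1.7  10.4] op 0.006
```

View pics/s3.png

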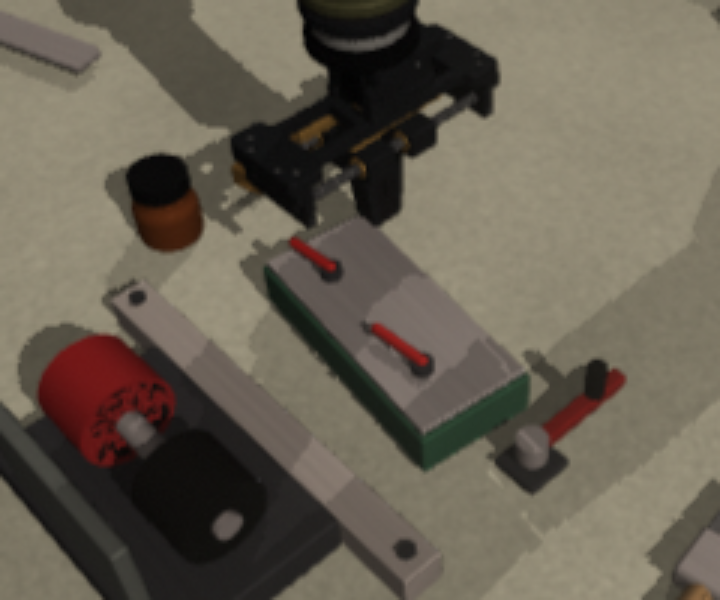

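carry_out --pt "0 -0.004 0 0 0 0" --pt "0 -0.01 0 0 0 0" --pt "0 -0.02 0 0 0 0" --pt "0 -0.025 0 0 0 0" --pt "0 -0.025 0 0 0 0"

```text
clock: 6.6
tool_pos: [0.5243, -0.1243, 0.0244]
eef_rot: [0.738, 0.675, 0.0, 0.0]
contact_force: [0.6, 0.9, 0.5]
opening: 0.007
```

Run:
```python
from h import *
s=st(); print(np.round(s["q"],2)); mv([*r2w(-.175,-.077),.024],RY+np.pi/2); mv([*r2w(-.175,-.077),.024],RY-np.pi/2)
```

```text
t 6.6 tcp [ 0.5243 -0.1243  0.0244] rail [-175.6  -76.7] F [0.6 0.9 0.5] op 0.007
[ 0.29  0.89 -0.25  1.95  0.57  0.36 -0.49]
delta tool [-0.3  0.6  0.4] mm rot [ 1.000e-02  3.000e-02 -9.006e+01]
delta tool [-0.3  0.6  0.4] mm rot [ 3.000e-02 -1.000e-02  8.994e+01]
```

carry_out --pt "0 0 0 0 0 4" --pt "0 0 0 0 0 12" --pt "0 0 0 0 0 20" --pt "0 0 0 0 0 28" --pt "0 0 0 0 0 36" --pt "0 0 0 0 0 44" --pt "0 0 0 0 0 52" --pt "0 0 0 0 0 60" --pt "0 0 0 0 0 68" --pt "0 0 0 0 0 76" --pt "0 0 0 0 0 84" --pt "0 0 0 0 0 90"

```text
clock: 7.8
tool_pos: [0.5256, -0.1242, 0.0244]
eef_rot: [0.999, -0.047, 0.001, 0.0]
contact_force: [-0.3, 0.6, 0.2]
opening: 0.004
```

Run:
```python
from h import *
s=st(); print(np.round(s["q"],2)); mv([*r2w(-.165,-.077),.024],RY-np.pi/2)
```

```text
t 7.8 tcp [ 0.5256 -0.1242  0.0244] rail [-174.3  -76.4] F [-0.3  0.6  0.2] op 0.004
[ 0.12  0.89  0.05  1.96 -0.12  0.29 -1.4 ]
delta tool [9.3 0.5 0.4] mm rot [-0.   -0.12 -0.32]
```

carry_out --pt "0.003 0 0 0 0 0" --pt "0.007 0 0 0 0 0" --pt "0.009 0 0 0 0 0" --pt "0.01 0 0 0 0 0" --pt "0.011 0 0 0 0 0" --pt "0.012 0 0 0 0 0" --pt "0.013 0 0 0 0 0" --pt "0.014 0 0 0 0 0" --pt "0.015 0 0 0 0 0" --pt "0.016 0 0 0 0 0" --pt "0.017 0 0 0 0 0" --pt "0.018 0 0 0 0 0"

```text
clock: 9.0
tool_pos: [0.5422, -0.1259, 0.0243]
eef_rot: [0.999, -0.045, -0.0, 0.0]
contact_force: [-0.4, 0.2, 0.1]
opening: 0.008
```

Run:
```python
from h import *
s=st()
```

```text
t 9.0 tcp [ 0.5422 -0.1259  0.0243] rail [-157.6  -76.7] F [-0.4  0.2  0.1] op 0.008
```

carry_out --pt "0.001 0 0 0 0 0" --pt "0.002 0 0 0 0 0" --pt "0.003 0 0 0 0 0" --pt "0.004 0 0 0 0 0" --pt "0.005 0 0 0 0 0" --pt "0.006 0 0 0 0 0" --pt "0.007 0 0 0 0 0"

```text
clock: 9.7
tool_pos: [0.5441, -0.1269, 0.0237]
eef_rot: [0.999, -0.046, -0.005, 0.0]
contact_force: [-11.0, -0.6, 4.1]
opening: 0.008
```

Run:
```python
from h import *
s=st()
```

```text
t 9.7 tcp [ 0.5441 -0.1269  0.0237] rail [-155.7  -77.6] F [-11.   -0.6   4.1] op 0.008
```

carry_out --pt "0.0005 0 0 0 0 0" --pt "0.001 0 0 0 0 0" --pt "0.0015 0 0 0 0 0" --pt "0.002 0 0 0 0 0" --pt "0.0025 0 0 0 0 0" --pt "0.003 0 0 0 0 0"

```text
clock: 10.3
tool_pos: [0.544, -0.1271, 0.0233]
eef_rot: [0.999, -0.046, -0.008, -0.0]
contact_force: [-13.7, -0.4, 5.4]
opening: 0.006
```

Run:
```python
from h import *
s=st()
```

```text
t 10.3 tcp [ 0.544  -0.1271  0.0233] rail [-155.7  -77.7] F [-13.7  -0.4   5.4] op 0.006
```

carry_out --pt "0.0005 0 0 0 0 0" --pt "0.001 0 0 0 0 0" --pt "0.0015 0 0 0 0 0" --pt "0.002 0 0 0 0 0"

```text
clock: 10.7
tool_pos: [0.5439, -0.1271, 0.023]
eef_rot: [0.999, -0.046, -0.01, -0.0]
contact_force: [-16.5, -0.0, 5.9]
opening: 0.006
```

Run:
```python
from h import *
s=st()
```

```text
t 10.7 tcp [ 0.5439 -0.1271  0.023 ] rail [-155.8  -77.8] F [-16.5  -0.    5.9] op 0.006
```

carry_out --pt "0 0 -0.0005 0 0 0" --pt "0 0 -0.001 0 0 0" --pt "0 0 -0.0015 0 0 0" --pt "0 0 -0.0015 0 0 0"

```text
clock: 11.1
tool_pos: [0.5464, -0.128, 0.0242]
eef_rot: [0.999, -0.046, -0.007, 0.0]
contact_force: [-11.1, -2.3, -2.5]
opening: 0.003
```

Run:
```python
from h import *
s=st()
```

```text
t 11.1 tcp [ 0.5464 -0.128   0.0242] rail [-153.2  -78.4] F [-11.1  -2.3  -2.5] op 0.003
```

carry_out --pt "0.001 0 0 0 0 0" --pt "0.002 0 0 0 0 0" --pt "0.003 0 0 0 0 0" --pt "0.004 0 0 0 0 0" --pt "0.005 0 0 0 0 0" --pt "0.006 0 0 0 0 0" --pt "0.007 0 0 0 0 0" --pt "0.008 0 0 0 0 0"

```text
clock: 11.9
tool_pos: [0.5534, -0.1302, 0.0241]
eef_rot: [0.999, -0.046, -0.008, 0.001]
contact_force: [-13.2, -3.8, -0.3]
opening: 0.003
```

Run:
```python
from h import *
s=st()
```

```text
t 11.9 tcp [ 0.5534 -0.1302  0.0241] rail [-146.1  -80. ] F [-13.2  -3.8  -0.3] op 0.003
```

carry_out --pt "0.001 0 0 0 0 0" --pt "0.002 0 0 0 0 0" --pt "0.003 0 0 0 0 0" --pt "0.004 0 0 0 0 0" --pt "0.005 0 0 0 0 0" --pt "0.006 0 0 0 0 0" --pt "0.007 0 0 0 0 0" --pt "0.008 0 0 0 0 0" --pt "0.009 0 0 0 0 0" --pt "0.01 0 0 0 0 0" --pt "0.011 0 0 0 0 0" --pt "0.012 0 0 0 0 0"

```text
clock: 13.1
tool_pos: [0.5648, -0.1323, 0.0241]
eef_rot: [0.999, -0.047, -0.008, 0.002]
contact_force: [-13.7, -5.5, 0.6]
opening: 0.003
```

```bash
cat >> h.py <<'E'
def look(tag,x0=190,y0=115,x1=350,y1=235):
    p=r.snapshot("top"); cv2.imwrite(f"pics/{tag}.png",cv2.resize(p["img"][y0:y1,x0:x1],None,fx=5,fy=5,interpolation=cv2.INTER_CUBIC))
    P={}
    for l in ["rest_front_left","rest_front_right","rest"]:
        d=r.spot_point(p,l)
        if d: P[l]=w2r(d[0]["xyz"])*1000; print(l,np.round(P[l],1),round(d[0]["p"],2))
    if "rest_front_left" in P and "rest_front_right" in P:
        d=P["rest_front_left"]-P["rest_front_right"]; print("theta",np.arctan2(-d[0],d[1]))
    return p
E
python3 - <<'E'
from h import *
s=st(); look("t5")
E
```

```text
t 13.1 tcp [ 0.5648 -0.1323  0.0241] rail [-134.6  -81.1] F [-13.7  -5.5   0.6] op 0.003
rest_front_left [-39.3  92.6] 0.81
rest_front_right [-40.2 -76.1] 0.68
rest [-87.2   6.4] 0.58
theta -0.005417653494184247
```

View pics/t5.png

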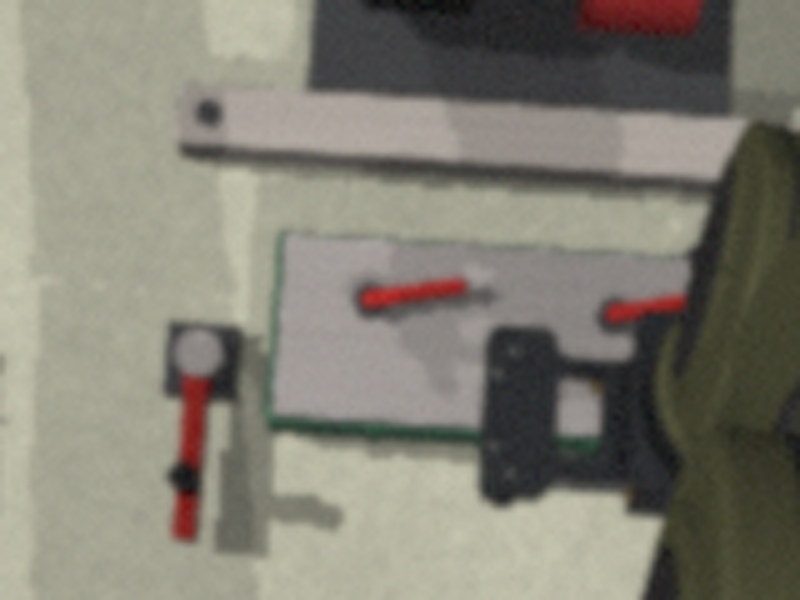

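carry_out --pt "0.001 0.0006 0 0 0 0" --pt "0.002 0.0012 0 0 0 0" --pt "0.003 0.0018 0 0 0 0" --pt "0.004 0.0022 0 0 0 0" --pt "0.005 0.0026 0 0 0 0" --pt "0.006 0.003 0 0 0 0" --pt "0.007 0.0034 0 0 0 0" --pt "0.008 0.0038 0 0 0 0" --pt "0.009 0.0041 0 0 0 0" --pt "0.01 0.0044 0 0 0 0" --pt "0.011 0.0047 0 0 0 0" --pt "0.012 0.005 0 0 0 0"

```text
clock: 14.5
tool_pos: [0.5778, -0.1362, 0.024]
eef_rot: [0.999, -0.046, -0.007, 0.0]
contact_force: [-11.4, -2.4, -1.2]
opening: 0.006
```

Run:
```python
from h import *
s=st(); look("t6")
```

```text
t 14.5 tcp [ 0.5778 -0.1362  0.024 ] rail [-121.3  -83.8] F [-11.4  -2.4  -1.2] op 0.006
rest_front_right [-26.6 -72.9] 0.93
rest [-79.8   6.2] 0.72
```

carry_out --pt "0.001 0.0003 0 0 0 0" --pt "0.002 0.0006 0 0 0 0" --pt "0.003 0.0009 0 0 0 0" --pt "0.004 0.0012 0 0 0 0" --pt "0.005 0.0015 0 0 0 0" --pt "0.006 0.0018 0 0 0 0" --pt "0.003 0.0018 0 0 0 0" --pt "-0.004 0.0018 0 0 0 0" --pt "-0.015 0.0018 0 0 0 0" --pt "-0.03 0.0018 0 0 0 0" --pt "-0.045 -0.005 0 0 0 0" --pt "-0.05 -0.02 0 0 0 0"

```text
clock: 15.9
tool_pos: [0.5376, -0.1115, 0.0263]
eef_rot: [0.999, -0.046, 0.001, 0.001]
contact_force: [0.4, 0.4, 0.1]
opening: 0.007
```

Run:
```python
from h import *
s=st(); look("t7")
```

```text
t 15.9 tcp [ 0.5376 -0.1115  0.0263] rail [-163.4  -62.8] F [0.4 0.4 0.1] op 0.007
rest_front_left [-41.9  96. ] 0.75
rest_front_right [-20.1 -67.7] 0.79
rest [-77.8   7.6] 0.86
theta 0.13263511076353637
```

View pics/t7.png

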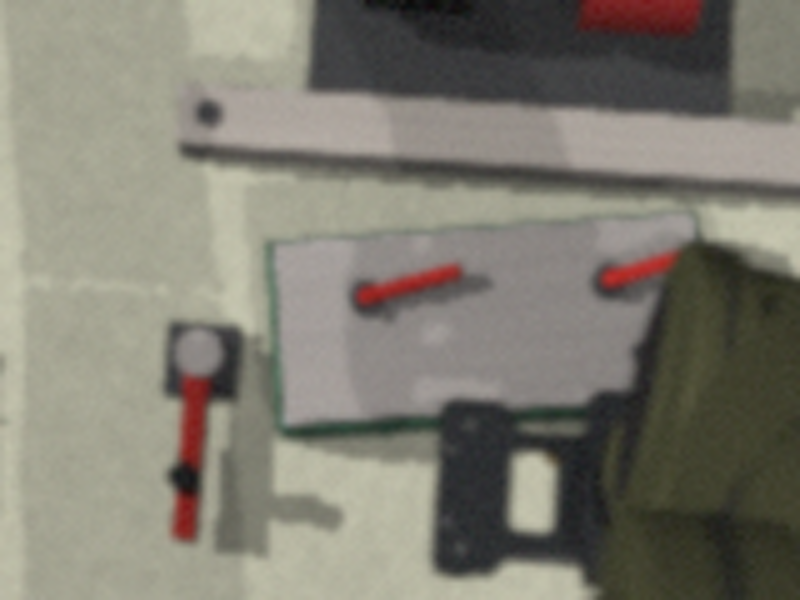

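carry_out --pt "0 -0.01 0 0 0 0" --pt "0 -0.03 0 0 0 0" --pt "0 -0.055 0 0 0 0" --pt "0 -0.08 0 0 0 0" --pt "0 -0.105 0 0 0 0" --pt "0 -0.125 0 0 0 0" --pt "0 -0.14 0 0 0 0" --pt "0.003 -0.148 0 0 0 0" --pt "0.007 -0.1495 0 0 0 0" --pt "0.011 -0.1495 0 0 0 0" --pt "0.014 -0.1495 0 0 0 0" --pt "0.015 -0.1495 0 0 0 0"

```text
clock: 17.3
tool_pos: [0.5666, 0.0357, 0.0259]
eef_rot: [0.999, -0.046, 0.0, 0.0]
contact_force: [0.0, -0.2, 0.8]
opening: 0.003
```

Run:
```python
from h import *
s=st();  mv([*r2w(-.141,.087),.0255],RY-np.pi/2)
```

```text
t 17.3 tcp [0.5666 0.0357 0.0259] rail [-147.6   86.4] F [ 0.  -0.2  0.8] op 0.003
delta tool [ 6.6 -0.6  0.4] mm rot [ 0.04 -0.05 -0.18]
```

carry_out --pt "0.001 0 0 0 0 0" --pt "0.002 0 0 0 0 0" --pt "0.003 0 0 0 0 0" --pt "0.004 0 0 0 0 0" --pt "0.005 0 0 0 0 0" --pt "0.006 0 0 0 0 0" --pt "0.007 0 0 0 0 0" --pt "0.008 0 0 0 0 0" --pt "0.009 0 -0.0003 0 0 0" --pt "0.01 0 -0.0006 0 0 0" --pt "0.011 0 -0.0009 0 0 0" --pt "0.012 0 -0.0012 0 0 0"

```text
clock: 18.5
tool_pos: [0.578, 0.0361, 0.027]
eef_rot: [0.999, -0.045, -0.0, 0.0]
contact_force: [0.2, 0.3, 0.5]
opening: 0.006
```

Run:
```python
from h import *
s=st()
```

```text
t 18.5 tcp [0.578  0.0361 0.027 ] rail [-136.4   87.8] F [0.2 0.3 0.5] op 0.006
```

carry_out --pt "0.001 0 0 0 0 0" --pt "0.002 0 0 0 0 0" --pt "0.003 0 0 0 0 0" --pt "0.004 0 0 0 0 0" --pt "0.005 0 0 0 0 0" --pt "0.006 0 0 0 0 0"

```text
clock: 19.1
tool_pos: [0.584, 0.0355, 0.027]
eef_rot: [0.999, -0.045, 0.0, 0.0]
contact_force: [-1.0, 0.4, 1.1]
opening: 0.007
```

Run:
```python
from h import *
s=st()
```

```text
t 19.1 tcp [0.584  0.0355 0.027 ] rail [-130.3   87.8] F [-1.   0.4  1.1] op 0.007
```

Run:
```python
from h import *
s=st()
p=r.snapshot("scene"); cv2.imwrite("pics/s8.png",cv2.resize(p["img"][80:280,140:380],None,fx=3,fy=3))
```

```text
t 19.1 tcp [0.584  0.0355 0.027 ] rail [-130.3   87.8] F [-1.   0.4  1.1] op 0.007
```

View pics/s8.png

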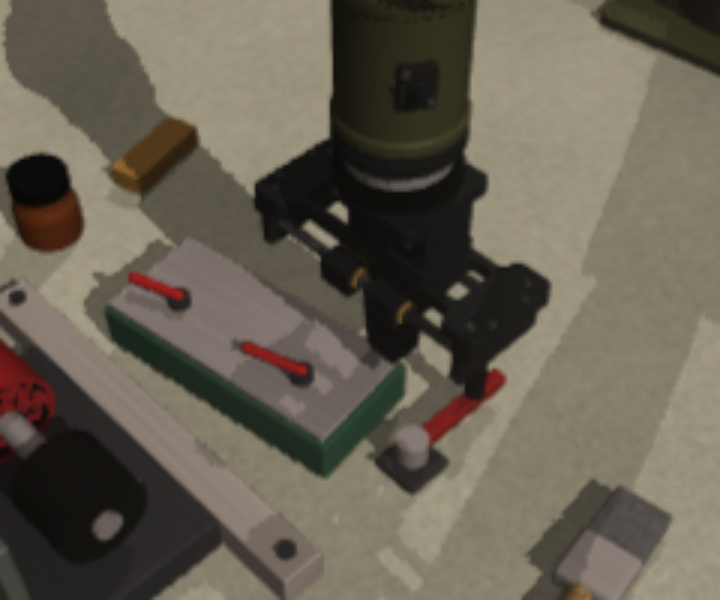

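carry_out --pt "0.001 0 0 0 0 0" --pt "0.002 0 0 0 0 0" --pt "0.003 0 0 0 0 0" --pt "0.004 0 0 0 0 0" --pt "0.005 0 0 0 0 0" --pt "0.006 0 0 0 0 0" --pt "0.007 0 -0.0003 0 0 0" --pt "0.008 0 -0.0006 0 0 0"

```text
clock: 19.95
tool_pos: [0.592, 0.0348, 0.0276]
eef_rot: [0.999, -0.045, 0.0, 0.0]
contact_force: [-0.1, 0.3, 0.3]
opening: 0.007
```

Run:
```python
from h import *
s=st()
```

```text
t 19.95 tcp [0.592  0.0348 0.0276] rail [-122.3   87.7] F [-0.1  0.3  0.3] op 0.007
```

Run:
```python
from h import *
p=pickle.load(open("top.pkl","rb"))
g=lambda u,v,z: ray(p,crop2((u,v),190,115,5),z)
for n,u,v,z in [("RLtop",283,423,.048),("FL",268,242,.048),("FR",693,213,.048),("RLbot",283,433,.006)]: print(n,np.round(w2r(g(u,v,z))*1000,1))
s=st(); p=look("t9")
P=proj(p,s["tool_pos"]); print(P,(P-[190,115])*5)
```

```text
RLtop [-131.2   97.1]
FL [-48.6 110.1]
FR [-22.4 -82.3]
RLbot [-130.5   99.1]
t 19.95 tcp [0.592  0.0348 0.0276] rail [-122.3   87.7] F [-0.1  0.3  0.3] op 0.007
rest_front_right [-20.8 -69.5] 0.71
rest [-80.8   4.7] 0.95
[250.9467886 196.8297306] [304.73394298 409.14865298]
```

View pics/t9.png

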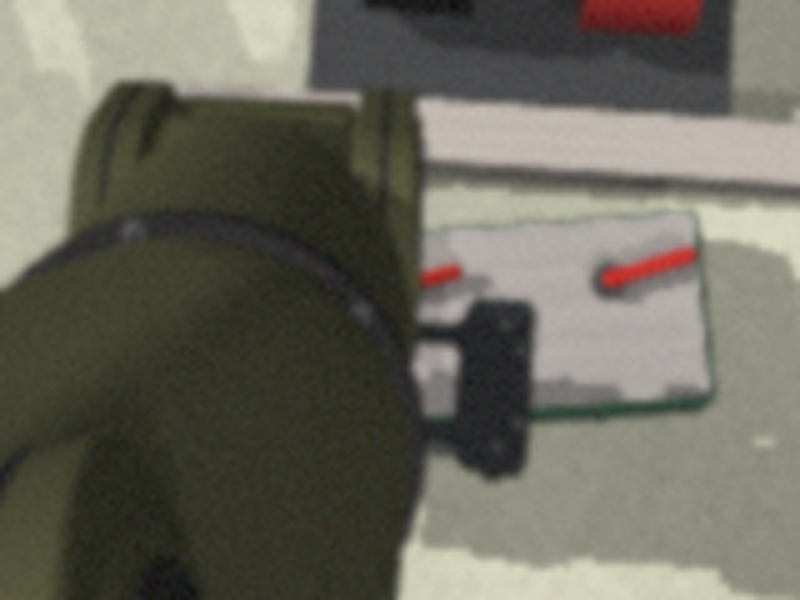

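Run:
```python
from h import *
s=st()
p=r.snapshot("scene"); 
im=cv2.resize(p["img"][140:260,200:360],None,fx=5,fy=5,interpolation=cv2.INTER_CUBIC)
P=proj(p,s["tool_pos"]); c=tuple(int(v) for v in (P-[200,140])*5); print(c)
im2=im.copy(); cv2.circle(im2,c,4,(255,0,255),-1)
cv2.imwrite("pics/s9.png",cv2.convertScaleAbs(im2,alpha=2.0,beta=20))
```

```text
t 20.15 tcp [0.5919 0.0348 0.0276] rail [-122.4   87.8] F [-0.2  0.8  0.1] op 0.002
(334, 323)
```

View pics/s9.png

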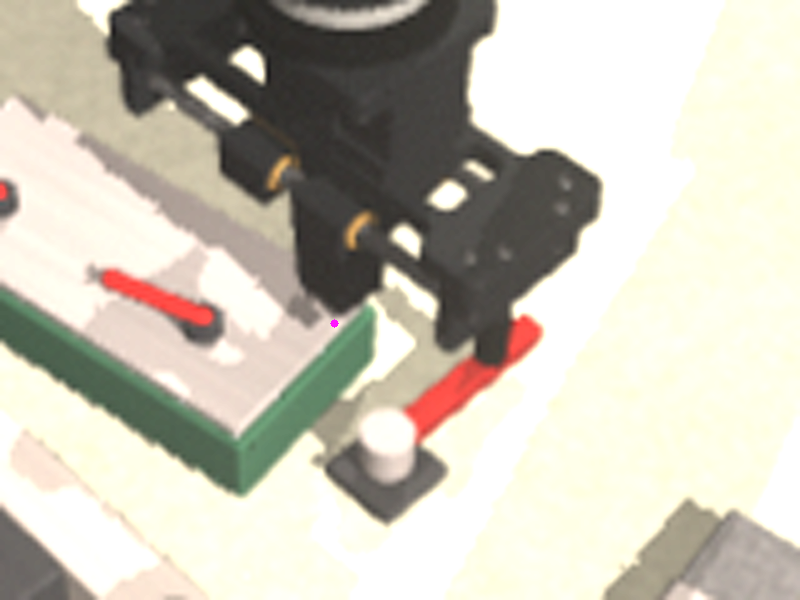

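Run:
```python
from h import *
s=st()
p=r.snapshot("scene"); 
im=cv2.resize(p["img"][140:260,200:360],None,fx=5,fy=5,interpolation=cv2.INTER_CUBIC)
im=cv2.convertScaleAbs(im,alpha=2.2,beta=20)
def pt(X): return tuple(int(v) for v in (proj(p,X)-[200,140]+.5)*5)
th=.125;c=np.array([-.078,.008]);M=np.array([[np.cos(th),-np.sin(th)],[np.sin(th),np.cos(th)]])
for z,col in((.048,(255,0,0)),(.0,(0,255,255))):
    L=[pt([*r2w(*(c+M@np.array(q))),z]) for q in((.045,.1),(-.045,.1),(-.045,-.1),(.045,-.1))]
    cv2.polylines(im,[np.array(L)],True,col,1)
t=s["tool_pos"]
for h in(0,.02,.04): cv2.circle(im,pt([t[0],t[1],t[2]+h]),3,(255,0,255),-1)
cv2.imwrite("pics/s10.png",im)
```

```text
t 20.2 tcp [0.5918 0.0348 0.0276] rail [-122.5   87.8] F [ 0.1  0.8 -0.1] op 0.006
```

View pics/s10.png

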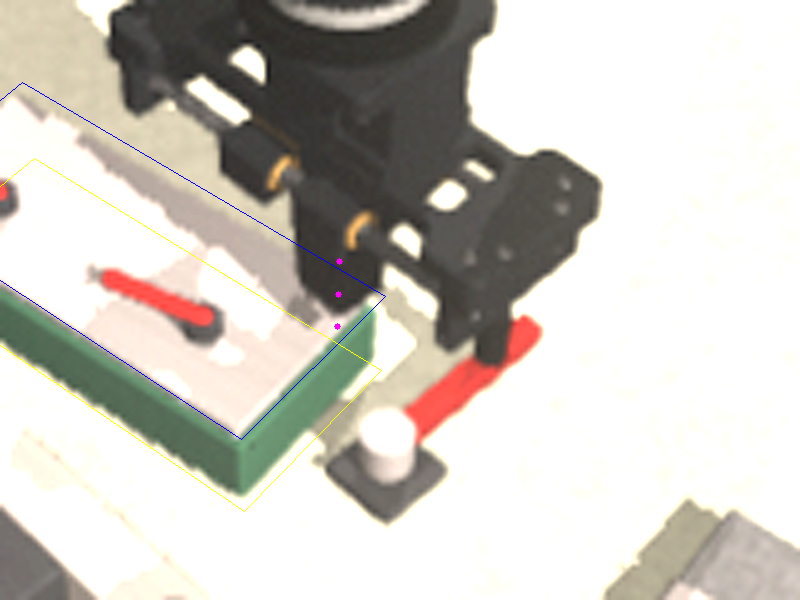

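carry_out --pt "0.001 0 0 0 0 0" --pt "0.002 0 0 0 0 0" --pt "0.003 0 0 0 0 0" --pt "0.004 0 0 0 0 0" --pt "0.005 0 0 0 0 0" --pt "0.006 0 0 0 0 0"

```text
clock: 20.85
tool_pos: [0.5979, 0.0342, 0.0276]
eef_rot: [0.999, -0.045, -0.0, 0.0]
contact_force: [0.4, 0.4, -0.1]
opening: 0.006
```

Run:
```python
from h import *
s=st(); print(np.round(s["q"],3))
```

```text
t 20.85 tcp [0.5979 0.0342 0.0276] rail [-116.3   87.7] F [ 0.4  0.4 -0.1] op 0.006
[-0.198  0.928  0.113  1.779 -0.211  0.447 -1.6  ]
```

Run:
```python
from h import *
s=st()
p=r.snapshot("scene"); 
im=cv2.resize(p["img"][140:260,200:360],None,fx=5,fy=5,interpolation=cv2.INTER_CUBIC)
cv2.imwrite("pics/s11.png",cv2.convertScaleAbs(im,alpha=1.6,beta=10))
p=r.snapshot("wrist"); cv2.imwrite("pics/w11.png",cv2.convertScaleAbs(p["img"],alpha=1.6,beta=10)); print(p["tool_from_camera"])
```

```text
t 20.85 tcp [0.5979 0.0342 0.0276] rail [-116.3   87.7] F [ 0.4  0.4 -0.1] op 0.006
[[ 4.21123694e-04 -9.53666138e-01 -3.00866615e-01  7.67817429e-02]
 [ 9.99999124e-01  2.39804805e-05  1.32368941e-03 -7.85422577e-04]
 [-1.25514284e-03 -3.00866909e-01  9.53665312e-01 -1.68794840e-01]
 [ 0.00000000e+00  0.00000000e+00  0.00000000e+00  1.00000000e+00]]
```

View pics/s11.png

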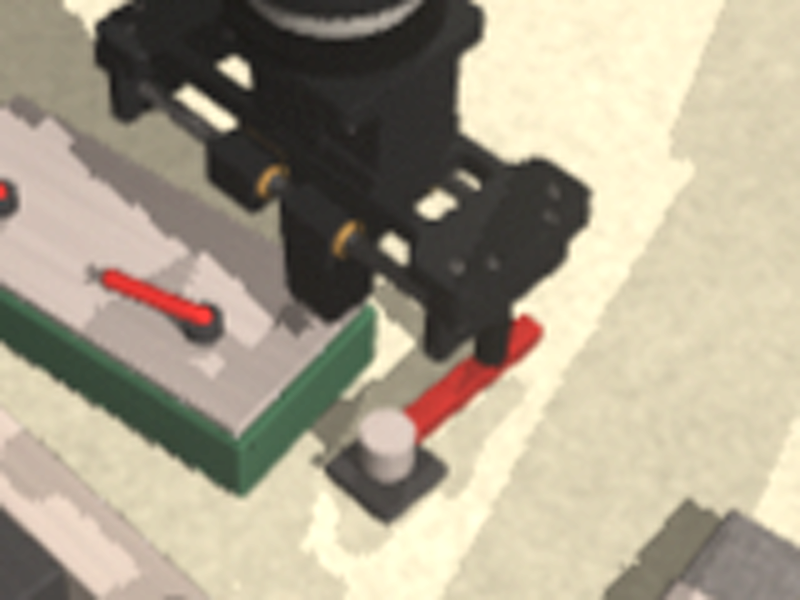

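View pics/w11.png

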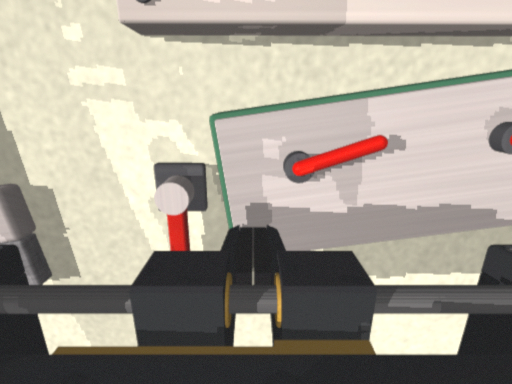

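Run:
```python
from h import *
s=st()
p=r.snapshot("wrist"); T=np.array(p["tool_from_camera"]); print(p.keys())
K=np.array(p["intrinsics"]) if "intrinsics" in p else None
print(K)
if K is None: K=np.array([[380,0,256],[0,380,192],[0,0,1.]])
Q=R.from_quat(s["eef_rot"]).as_matrix()
W=np.eye(4);W[:3,:3]=Q;W[:3,3]=s["tool_pos"]; E=W@T
p["extrinsics"]=E;p["intrinsics"]=K
for z in (0,-.02,-.04): 
  for dx in (0,.009): print(z,dx,proj(p,(W@[dx,0,z,1])[:3]))
for uv,z in[((212,117),.048),((231,225),.048),((300,250),.048),((512,70),.048),((512,222),.048)]: print(uv,w2r(ray(p,uv,z))*1000)
```

```text
t 20.95 tcp [0.5981 0.0342 0.0276] rail [-116.2   87.7] F [ 0.1 -1.2  0.3] op 0.005
dict_keys(['img', 'intrinsics', 'tool_from_camera', 'shot'])
[[275.81197289   0.         252.66789137]
 [  0.         275.81197289 189.09666061]
 [  0.           0.           1.        ]]
0 0 [253.47884324 222.71897337]
0 0.009 [253.49671262 210.16851715]
-0.02 0 [253.61454687 236.66387433]
-0.02 0.009 [253.63678045 222.87111764]
-0.04 0 [253.78572412 254.25404304]
-0.04 0.009 [253.81415497 238.95702138]
(212, 117) [-46.82639953 109.46149732]
(231, 225) [-108.38425171  101.05783394]
(300, 250) [-125.02164243   59.60881661]
(512, 70) [-24.30779957 -40.70564343]
(512, 222) [-106.68165544  -63.94858742]
```

The finger seems to be riding over the rest's top edge. I'll back off and check where the fingertips really end.

carry_out --pt "-0.005 0 0 0 0 0" --pt "-0.015 0 0 0 0 0" --pt "-0.028 0 0 0 0 0" --pt "-0.037 0 0 0 0 0" --pt "-0.04 0 0 0 0 0" --pt "-0.04 0 0 0 0 0"

```text
clock: 21.6
tool_pos: [0.5577, 0.0379, 0.0277]
eef_rot: [0.999, -0.045, -0.0, 0.0]
contact_force: [0.3, 0.2, 0.8]
opening: 0.003
```

Run:
```python
from h import *
s=st()
p=r.snapshot("wrist"); cv2.imwrite("pics/w12.png",cv2.convertScaleAbs(p["img"],alpha=1.6,beta=10))
p=r.snapshot("scene"); 
im=cv2.resize(p["img"][110:230,200:360],None,fx=5,fy=5,interpolation=cv2.INTER_CUBIC)
im=cv2.convertScaleAbs(im,alpha=1.8,beta=15)
t=s["tool_pos"]
for h in(0,.02,.04): cv2.circle(im,tuple(int(v) for v in (proj(p,[t[0],t[1],t[2]+h])-[200,110]+.5)*5),3,(255,0,255),-1)
cv2.imwrite("pics/s12.png",im)
```

```text
t 21.6 tcp [0.5577 0.0379 0.0277] rail [-156.7   87.9] F [0.3 0.2 0.8] op 0.003
```

View pics/s12.png

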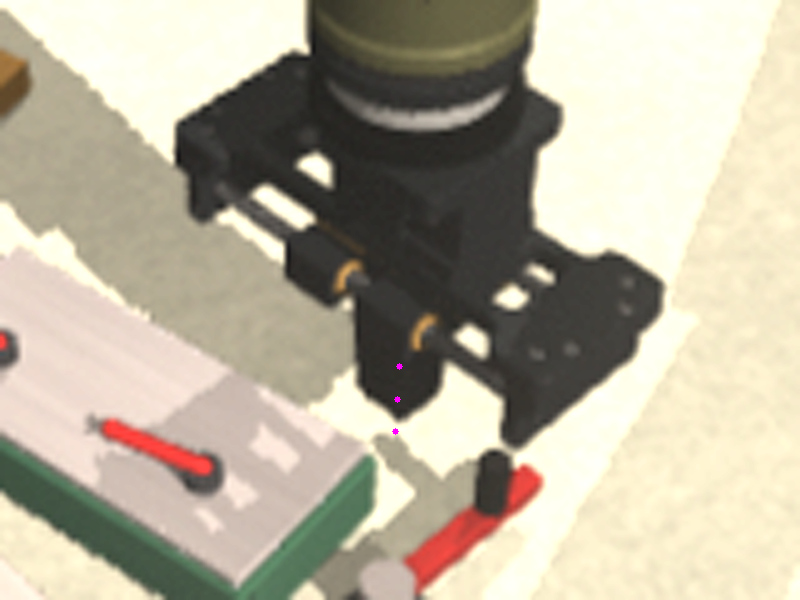

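View pics/w12.png

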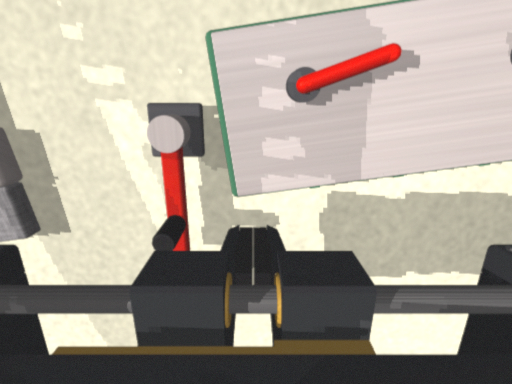

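Run:
```python
from h import *
s=st(); t=np.array(s["tool_pos"]); p=r.snapshot("scene")
for z in (.06,.07,.08,.09,.1):
  for dx in (.0,.02,.037):
    for dy in (.0935,):
      X=t[:2]+dx*ex+dy*ey; print(z,dx,np.round((proj(p,[*X,z])-[200,110]+.5)*5))
for z in (.04,.045,.05): print(z,[np.round((proj(p,[*(t[:2]+dx*ex+dy*ey),z])-[200,110]+.5)*5) for dx in(.0,.008) for dy in (.0,.01)])
mv([*r2w(-.156,.088),.010],RY-np.pi/2)
```

```text
t 21.7 tcp [0.5587 0.0378 0.0277] rail [-155.7   87.8] F [-0.5 -0.2 -0.5] op 0.004
0.06 0.0 [576. 511.]
0.06 0.02 [541. 540.]
0.06 0.037 [511. 566.]
0.07 0.0 [579. 494.]
0.07 0.02 [544. 524.]
0.07 0.037 [513. 550.]
0.08 0.0 [582. 478.]
0.08 0.02 [547. 507.]
0.08 0.037 [516. 533.]
0.09 0.0 [585. 460.]
0.09 0.02 [549. 490.]
0.09 0.037 [518. 516.]
0.1 0.0 [588. 443.]
0.1 0.02 [552. 473.]
0.1 0.037 [521. 498.]
0.04 [array([395., 413.]), array([413., 427.]), array([382., 424.]), array([399., 437.])]
0.045 [array([396., 405.]), array([413., 419.]), array([382., 416.]), array([400., 429.])]
0.05 [array([396., 397.]), array([414., 410.]), array([382., 408.]), array([400., 421.])]
delta tool [-0.4 -0.2 17.7] mm rot [-0.   -0.07 -0.07]
```

carry_out --pt "0 0 0.003 0 0 0" --pt "0 0 0.008 0 0 0" --pt "0 0 0.013 0 0 0" --pt "0 0 0.018 0 0 0" --pt "0 0 0.022 0 0 0" --pt "0 0 0.024 0 0 0" --pt "0.002 0 0.024 0 0 0" --pt "0.006 0 0.024 0 0 0" --pt "0.009 0 0.024 0 0 0" --pt "0.01 0 0.024 0 0 0"

```text
clock: 22.75
tool_pos: [0.5688, 0.0369, 0.0038]
eef_rot: [0.999, -0.045, 0.001, 0.0]
contact_force: [-0.8, -0.2, -0.7]
opening: 0.003
```

carry_out --pt "0.001 0 0 0 0 0" --pt "0.002 0 0 0 0 0" --pt "0.003 0 0 0 0 0" --pt "0.004 0 0 0 0 0" --pt "0.005 0 0 0 0 0" --pt "0.006 0 0 0 0 0" --pt "0.007 0 0 0 0 0" --pt "0.008 0 0 0 0 0"

```text
clock: 23.55
tool_pos: [0.5707, 0.0366, 0.0028]
eef_rot: [0.999, -0.045, -0.005, 0.0]
contact_force: [-9.7, 1.0, 3.0]
opening: 0.009
```

Run:
```python
from h import *
s=st()
```

```text
t 23.55 tcp [0.5707 0.0366 0.0028] rail [-143.6   87.7] F [-9.7  1.   3. ] op 0.009
```

carry_out --pt "0.0005 0 -0.0002 0 0 0" --pt "0.001 0 -0.0005 0 0 0" --pt "0.0015 0 -0.0008 0 0 0" --pt "0.002 0 -0.001 0 0 0" --pt "0.0025 0 -0.0012 0 0 0" --pt "0.003 0 -0.0014 0 0 0"

```text
clock: 24.15
tool_pos: [0.572, 0.037, 0.0032]
eef_rot: [0.999, -0.044, -0.007, -0.0]
contact_force: [-8.5, 2.2, -3.3]
opening: 0.005
```

Run:
```python
from h import *
s=st()
```

```text
t 24.15 tcp [0.572  0.037  0.0032] rail [-142.4   88.1] F [-8.5  2.2 -3.3] op 0.005
```

carry_out --pt "0.001 0 0 0 0 0" --pt "0.002 0 0 0 0 0" --pt "0.0033 0 0 0 0 0" --pt "0.0046 0 0 0 0 0" --pt "0.006 0 0 0 0 0" --pt "0.0074 0 0 0 0 0" --pt "0.0088 0 0 0 0 0" --pt "0.0102 0 0 0 0 0" --pt "0.0116 0 0 0 0 0" --pt "0.013 0 0 0 0 0" --pt "0.0144 0 0 0 0 0" --pt "0.0158 0 0 0 0 0"

```text
clock: 25.35
tool_pos: [0.587, 0.0375, 0.0032]
eef_rot: [0.999, -0.044, -0.008, -0.001]
contact_force: [-11.1, 3.6, -0.4]
opening: 0.005
```

Run:
```python
from h import *
s=st();look("t13")
```

```text
t 25.35 tcp [0.587  0.0375 0.0032] rail [-127.5   90. ] F [-11.1   3.6  -0.4] op 0.005
rest_front_right [-23.  -72.7] 0.6
rest [-74.8   3.5] 0.83
```

carry_out --pt "0.0014 0 0 0 0 0" --pt "0.0028 0 0 0 0 0" --pt "0.0042 0 0 0 0 0" --pt "0.0056 0 0 0 0 0" --pt "0.007 0 0 0 0 0" --pt "0.0084 0 0 0 0 0" --pt "0.0098 0 0 0 0 0" --pt "0.0112 0 0 0 0 0" --pt "0.0126 0 0 0 0 0" --pt "0.014 0 0 0 0 0" --pt "0.0154 0 0 0 0 0" --pt "0.0168 0 0 0 0 0"

```text
clock: 26.75
tool_pos: [0.6012, 0.0371, 0.0029]
eef_rot: [0.999, -0.044, -0.01, -0.002]
contact_force: [-15.0, 6.7, 3.6]
opening: 0.004
```

Run:
```python
from h import *
s=st();look("t14")
```

```text
t 26.75 tcp [0.6012 0.0371 0.0029] rail [-113.3   90.9] F [-15.    6.7   3.6] op 0.004
rest_front_right [-24.5 -81.2] 0.59
rest [-65.7   0.8] 0.87
```

View pics/t14.png

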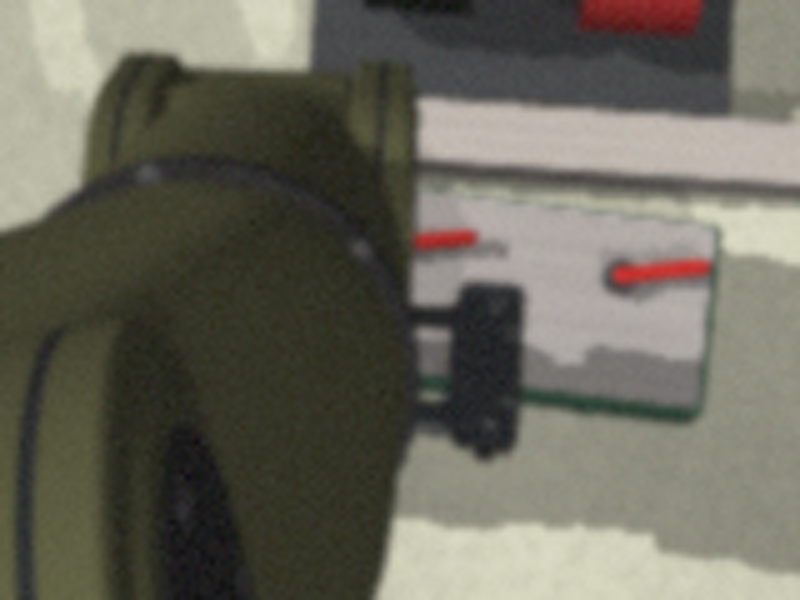

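carry_out --pt "0.001 -0.001 -0.0002 0 0 0" --pt "0.002 -0.002 -0.0004 0 0 0" --pt "0.003 -0.0025 -0.0006 0 0 0" --pt "0.004 -0.003 -0.0008 0 0 0" --pt "0.005 -0.0034 -0.001 0 0 0" --pt "0.006 -0.0038 -0.001 0 0 0" --pt "0.007 -0.0042 -0.001 0 0 0" --pt "0.008 -0.0046 -0.001 0 0 0"

```text
clock: 27.75
tool_pos: [0.612, 0.0387, 0.0035]
eef_rot: [0.999, -0.045, -0.008, -0.001]
contact_force: [-10.6, 2.6, -3.2]
opening: 0.006
```

Run:
```python
from h import *
s=st()
```

```text
t 27.75 tcp [0.612  0.0387 0.0035] rail [-102.7   93.4] F [-10.6   2.6  -3.2] op 0.006
```

carry_out --pt "-0.008 0 0 0 0 0" --pt "-0.02 0 0 0 0 0" --pt "-0.037 0.005 0 0 0 0" --pt "-0.049 0.02 0 0 0 0" --pt "-0.051 0.045 0 0 0 0" --pt "-0.051 0.075 0 0 0 0" --pt "-0.051 0.105 0 0 0 0" --pt "-0.051 0.135 0 0 0 0" --pt "-0.051 0.158 0 0 0 0" --pt "-0.048 0.169 0 0 0 0" --pt "-0.044 0.171 0 0 0 0" --pt "-0.042 0.171 0 0 0 0"

```text
clock: 28.95
tool_pos: [0.564, -0.1287, 0.0062]
eef_rot: [0.999, -0.045, 0.001, -0.0]
contact_force: [-0.1, 0.6, -0.0]
opening: 0.006
```

Run:
```python
from h import *
s=st(); look("t15");  mv([*r2w(-.13,-.077),.004],RY-np.pi/2)
```

```text
t 28.95 tcp [ 0.564  -0.1287  0.0062] rail [-135.6  -77.6] F [-0.1  0.6 -0. ] op 0.006
rest_front_left [-1.7 83.8] 0.69
rest_front_right [-23.9 -82.8] 0.73
rest [-61.3   3.3] 0.62
theta -0.13302572107818314
delta tool [6.8 0.3 1.9] mm rot [-0.06 -0.    0.07]
```

View pics/t15.png

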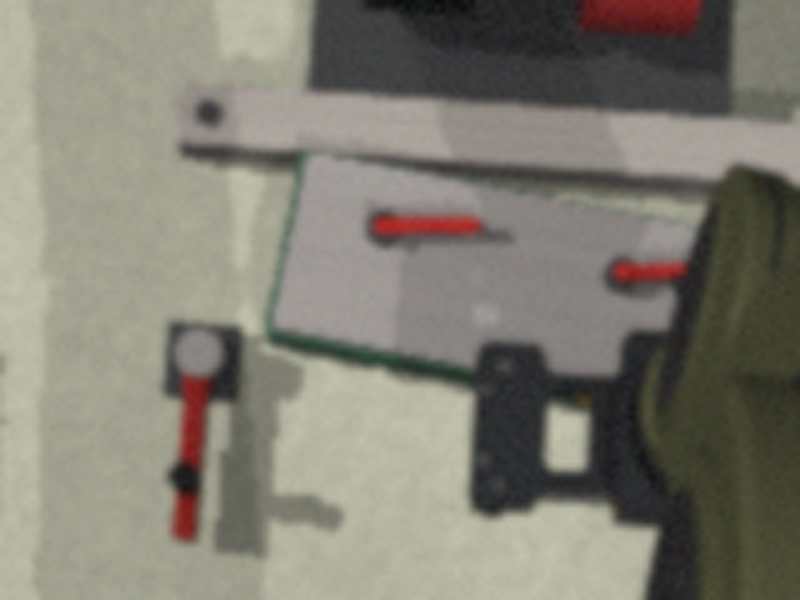

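carry_out --pt "0.002 0 0.001 0 0 0" --pt "0.0035 0 0.001 0 0 0" --pt "0.0045 0 0.001 0 0 0" --pt "0.0055 0 0.001 0 0 0" --pt "0.0065 0 0.001 0 0 0" --pt "0.0075 0 0.001 0 0 0" --pt "0.0085 0 0.001 0 0 0" --pt "0.0095 0 0.001 0 0 0" --pt "0.0105 0 0.001 0 0 0" --pt "0.0115 0 0.0008 0 0 0" --pt "0.0125 0 0.0006 0 0 0" --pt "0.0135 0 0.0003 0 0 0"

```text
clock: 30.35
tool_pos: [0.5744, -0.1307, 0.0054]
eef_rot: [0.999, -0.045, -0.002, -0.0]
contact_force: [-3.6, 0.5, -0.6]
opening: 0.005
```

Run:
```python
from h import *
s=st()
```

```text
t 30.35 tcp [ 0.5744 -0.1307  0.0054] rail [-125.1  -78.6] F [-3.6  0.5 -0.6] op 0.005
```

carry_out --pt "0.001 0 -0.0001 0 0 0" --pt "0.002 0 -0.0002 0 0 0" --pt "0.003 0 -0.0004 0 0 0" --pt "0.004 0 -0.0006 0 0 0" --pt "0.005 0.0003 -0.0008 0 0 0" --pt "0.0055 0.0005 -0.001 0 0 0" --pt "0.006 0.0007 -0.0012 0 0 0" --pt "0.0065 0.0008 -0.0013 0 0 0" --pt "0.007 0.001 -0.0014 0 0 0" --pt "0.008 0.0013 -0.0014 0 0 0" --pt "0.009 0.0016 -0.0014 0 0 0" --pt "0.01 0.002 -0.0014 0 0 0"

```text
clock: 31.55
tool_pos: [0.5789, -0.1331, 0.0055]
eef_rot: [0.999, -0.045, -0.007, -0.001]
contact_force: [-9.8, 0.7, -0.4]
opening: -0.001
```

Run:
```python
from h import *
s=st()
```

```text
t 31.55 tcp [ 0.5789 -0.1331  0.0055] rail [-120.4  -80.6] F [-9.8  0.7 -0.4] op -0.001
```

carry_out --pt "0.0012 0.0004 0 0 0 0" --pt "0.0024 0.0008 0 0 0 0" --pt "0.0036 0.0012 0 0 0 0" --pt "0.0048 0.0016 0 0 0 0" --pt "0.006 0.002 0 0 0 0" --pt "0.0072 0.0024 0 0 0 0" --pt "0.0084 0.0028 0 0 0 0" --pt "0.0096 0.0031 0 0 0 0" --pt "0.0108 0.0034 0 0 0 0" --pt "0.012 0.0037 0 0 0 0" --pt "0.0132 0.004 0 0 0 0" --pt "0.0144 0.0043 0 0 0 0"

```text
clock: 32.75
tool_pos: [0.5918, -0.1392, 0.0055]
eef_rot: [0.999, -0.046, -0.008, -0.0]
contact_force: [-13.1, 1.2, 2.1]
opening: 0.001
```

Run:
```python
from h import *
s=st(); look("t17")
```

```text
t 32.75 tcp [ 0.5918 -0.1392  0.0055] rail [-107.   -85.6] F [-13.1   1.2   2.1] op 0.001
rest_front_left [-4.9 87.3] 0.65
rest_front_right [ -7.6 -77.5] 0.88
rest [-50.2   3.5] 0.59
theta -0.016766137898843857
```

View pics/t17.png

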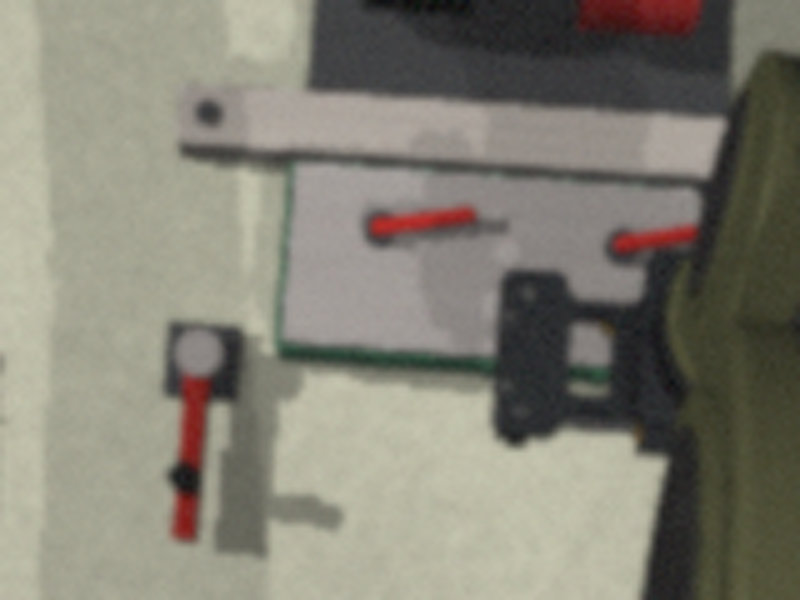

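carry_out --pt "0.001 0.0003 -0.0001 0 0 0" --pt "0.002 0.0006 -0.0002 0 0 0" --pt "0.003 0.0009 -0.0003 0 0 0" --pt "0.004 0.0012 -0.0004 0 0 0" --pt "0.0048 0.0014 -0.0004 0 0 0" --pt "0.0056 0.0016 -0.0004 0 0 0" --pt "0.0064 0.0018 -0.0004 0 0 0" --pt "0.007 0.002 -0.0004 0 0 0"

```text
clock: 33.75
tool_pos: [0.5983, -0.1421, 0.0056]
eef_rot: [0.999, -0.045, -0.008, -0.0]
contact_force: [-12.6, 0.7, 0.0]
opening: 0.004
```

Run:
```python
from h import *
s=st()
```

```text
t 33.75 tcp [ 0.5983 -0.1421  0.0056] rail [-100.3  -87.8] F [-12.6   0.7   0. ] op 0.004
```

carry_out --pt "0.0006 0.0002 0 0 0 0" --pt "0.0012 0.0004 0 0 0 0" --pt "0.0018 0.0006 0 0 0 0" --pt "0.0024 0.0008 0 0 0 0" --pt "0.003 0.001 0 0 0 0"

```text
clock: 34.25
tool_pos: [0.5985, -0.1422, 0.0055]
eef_rot: [0.999, -0.045, -0.011, -0.001]
contact_force: [-16.7, 2.1, 5.4]
opening: 0.009
```

Run:
```python
from h import *
s=st()
```

```text
t 34.25 tcp [ 0.5985 -0.1422  0.0055] rail [-100.1  -87.9] F [-16.7   2.1   5.4] op 0.009
```

carry_out --pt "-0.006 0 0 0 0 0" --pt "-0.014 0 0 0 0 0" --pt "-0.026 -0.003 0 0 0 0" --pt "-0.032 -0.015 0 0 0 0" --pt "-0.032 -0.04 0 0 0 0" --pt "-0.032 -0.07 0 0 0 0" --pt "-0.032 -0.1 0 0 0 0" --pt "-0.032 -0.13 0 0 0 0" --pt "-0.032 -0.155 0 0 0 0" --pt "-0.03 -0.17 0 0 0 0" --pt "-0.025 -0.175 0 0 0 0" --pt "-0.022 -0.175 0 0 0 0"

```text
clock: 35.45
tool_pos: [0.6045, 0.0333, 0.0077]
eef_rot: [0.999, -0.045, 0.001, 0.0]
contact_force: [0.2, 0.5, 0.1]
opening: 0.006
```

Run:
```python
from h import *
s=st()
```

```text
t 35.45 tcp [0.6045 0.0333 0.0077] rail [-109.7   87.4] F [0.2 0.5 0.1] op 0.006
```

carry_out --pt "0.001 0 0.001 0 0 0" --pt "0.002 0 0.002 0 0 0" --pt "0.003 0 0.002 0 0 0" --pt "0.004 0 0.002 0 0 0" --pt "0.005 0 0.002 0 0 0" --pt "0.006 0 0.002 0 0 0" --pt "0.007 0 0.002 0 0 0" --pt "0.008 0 0.0018 0 0 0" --pt "0.009 0 0.0015 0 0 0" --pt "0.01 0 0.0012 0 0 0" --pt "0.011 0 0.001 0 0 0" --pt "0.012 0 0.0008 0 0 0"

```text
clock: 36.65
tool_pos: [0.608, 0.0326, 0.0051]
eef_rot: [0.999, -0.045, -0.007, 0.0]
contact_force: [-10.1, 0.4, -0.3]
opening: 0.009
```

Run:
```python
from h import *
s=st()
```

```text
t 36.65 tcp [0.608  0.0326 0.0051] rail [-106.2   87. ] F [-10.1   0.4  -0.3] op 0.009
```

carry_out --pt "0.0008 -0.0001 -0.0003 0 0 0" --pt "0.0016 -0.0003 -0.0006 0 0 0" --pt "0.0024 -0.0005 -0.0009 0 0 0" --pt "0.0032 -0.0008 -0.0012 0 0 0" --pt "0.004 -0.001 -0.0014 0 0 0" --pt "0.0048 -0.0013 -0.0014 0 0 0" --pt "0.0056 -0.0016 -0.0014 0 0 0" --pt "0.0064 -0.0019 -0.0014 0 0 0"

```text
clock: 37.45
tool_pos: [0.6139, 0.0341, 0.006]
eef_rot: [0.999, -0.045, -0.008, -0.0]
contact_force: [-11.3, 1.2, -0.8]
opening: 0.003
```

Run:
```python
from h import *
s=st()
```

```text
t 37.45 tcp [0.6139 0.0341 0.006 ] rail [-100.4   89. ] F [-11.3   1.2  -0.8] op 0.003
```

carry_out --pt "0.0006 -0.0002 0 0 0 0" --pt "0.0012 -0.0004 0 0 0 0" --pt "0.0018 -0.0006 0 0 0 0" --pt "0.0024 -0.0008 0 0 0 0" --pt "0.003 -0.001 0 0 0 0"

```text
clock: 37.95
tool_pos: [0.6154, 0.0346, 0.006]
eef_rot: [0.999, -0.045, -0.009, 0.0]
contact_force: [-14.6, 1.2, 2.1]
opening: 0.002
```

Run:
```python
from h import *
s=st(); p=look("t20")
```

```text
t 37.95 tcp [0.6154 0.0346 0.006 ] rail [-99.   89.6] F [-14.6   1.2   2.1] op 0.002
rest_front_right [ -3.9 -79. ] 0.58
rest [-50.7   4.3] 0.9
```

View pics/t20.png

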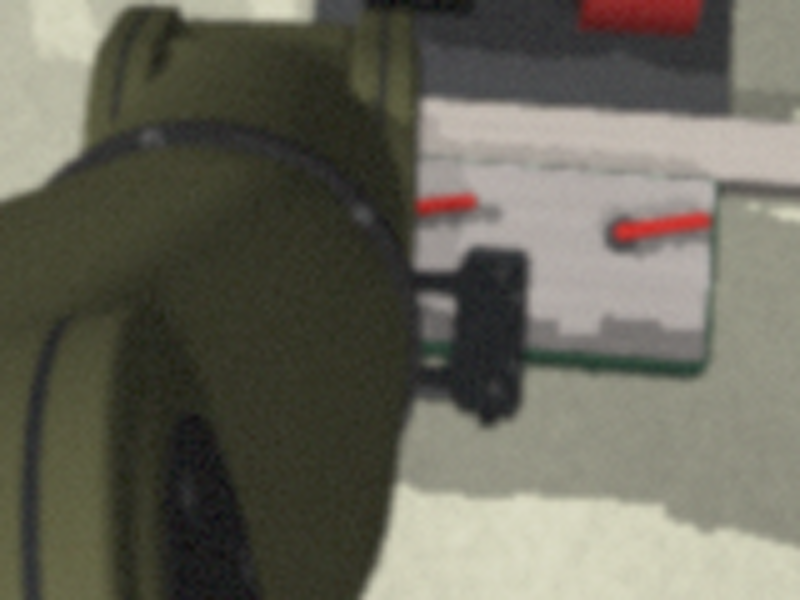

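carry_out --pt "0.0005 0 -0.0001 0 0 0" --pt "0.001 0 -0.0002 0 0 0" --pt "0.0015 0 -0.0003 0 0 0" --pt "0.0018 0 -0.0004 0 0 0"

```text
clock: 38.55
tool_pos: [0.6153, 0.0345, 0.006]
eef_rot: [0.999, -0.045, -0.011, 0.0]
contact_force: [-16.8, 1.2, 1.9]
opening: 0.004
```

Run:
```python
from h import *
s=st()
```

```text
t 38.55 tcp [0.6153 0.0345 0.006 ] rail [-99.1  89.6] F [-16.8   1.2   1.9] op 0.004
```

carry_out --pt "-0.006 0 0 0 0 0" --pt "-0.014 0 0 0 0 0" --pt "-0.024 0.003 0 0 0 0" --pt "-0.027 0.015 0 0 0 0" --pt "-0.027 0.04 0 0 0 0" --pt "-0.027 0.07 0 0 0 0" --pt "-0.027 0.1 0 0 0 0" --pt "-0.027 0.13 0 0 0 0" --pt "-0.027 0.156 0 0 0 0" --pt "-0.025 0.171 0 0 0 0" --pt "-0.021 0.176 0 0 0 0" --pt "-0.018 0.176 0 0 0 0"

```text
clock: 39.75
tool_pos: [0.5939, -0.1401, 0.0087]
eef_rot: [0.999, -0.045, 0.001, -0.0]
contact_force: [0.3, 0.8, 0.8]
opening: 0.004
```

Run:
```python
from h import *
s=st(); p=look("t21")
```

```text
t 39.75 tcp [ 0.5939 -0.1401  0.0087] rail [-104.8  -86.3] F [0.3 0.8 0.8] op 0.004
rest_front_right [ -1.9 -78.7] 0.87
rest [-48.    2.1] 0.72
```

View pics/t21.png

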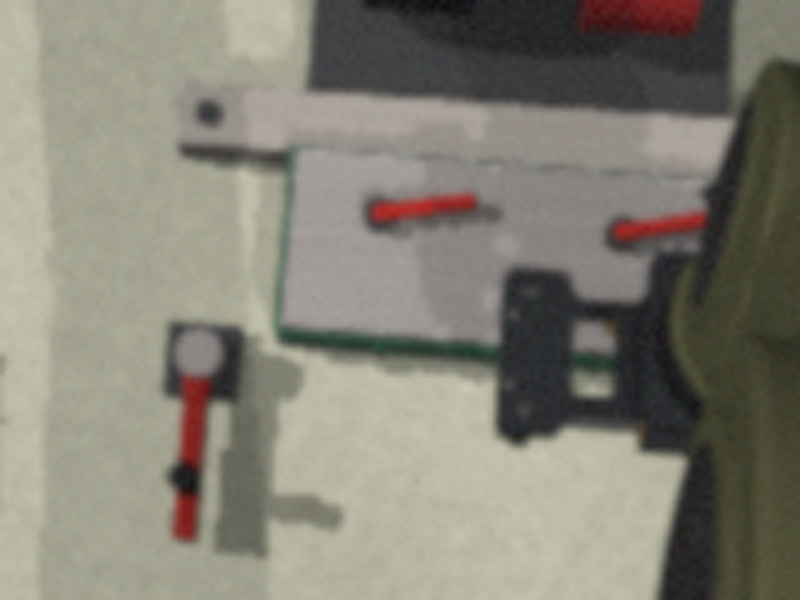

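Nearly flush. I'll press the right end again.

carry_out --pt "0.001 0 0.001 0 0 0" --pt "0.002 0 0.002 0 0 0" --pt "0.003 0 0.002 0 0 0" --pt "0.004 0 0.002 0 0 0" --pt "0.005 0 0.002 0 0 0" --pt "0.006 0 0.002 0 0 0" --pt "0.007 0 0.002 0 0 0" --pt "0.008 0 0.0018 0 0 0" --pt "0.009 0 0.0015 0 0 0" --pt "0.01 0 0.0012 0 0 0" --pt "0.011 0 0.001 0 0 0"

```text
clock: 41.05
tool_pos: [0.5972, -0.1402, 0.0061]
eef_rot: [0.999, -0.045, -0.007, -0.001]
contact_force: [-12.1, 1.7, 2.9]
opening: 0.003
```

Run:
```python
from h import *
s=st()
```

```text
t 41.05 tcp [ 0.5972 -0.1402  0.0061] rail [-101.6  -86. ] F [-12.1   1.7   2.9] op 0.003
```

carry_out --pt "0.0005 0 -0.0003 0 0 0" --pt "0.001 0 -0.0006 0 0 0" --pt "0.0015 0 -0.0009 0 0 0" --pt "0.002 0 -0.0011 0 0 0" --pt "0.0025 0 -0.0013 0 0 0" --pt "0.003 0 -0.0015 0 0 0"

```text
clock: 41.65
tool_pos: [0.5995, -0.1411, 0.0069]
eef_rot: [0.999, -0.045, -0.007, -0.0]
contact_force: [-9.4, 0.4, -3.5]
opening: 0.003
```

Run:
```python
from h import *
s=st()
```

```text
t 41.65 tcp [ 0.5995 -0.1411  0.0069] rail [-99.2 -86.8] F [-9.4  0.4 -3.5] op 0.003
```

carry_out --pt "0.0006 0 0.0002 0 0 0" --pt "0.0012 0 0.0004 0 0 0" --pt "0.0018 0.0002 0.0006 0 0 0" --pt "0.0024 0.0004 0.0008 0 0 0" --pt "0.003 0.0005 0.0008 0 0 0" --pt "0.0036 0.0006 0.0008 0 0 0"

```text
clock: 42.25
tool_pos: [0.5993, -0.1411, 0.0063]
eef_rot: [0.999, -0.045, -0.011, -0.001]
contact_force: [-16.5, 1.5, 5.9]
opening: 0.004
```

Run:
```python
from h import *
s=st()
```

```text
t 42.25 tcp [ 0.5993 -0.1411  0.0063] rail [-99.3 -86.8] F [-16.5   1.5   5.9] op 0.004
```

carry_out --pt "-0.006 0 0 0 0 0" --pt "-0.014 0 0 0 0 0" --pt "-0.023 -0.005 0 0 0 0" --pt "-0.025 -0.02 0 0 0 0" --pt "-0.025 -0.045 0 0 0 0" --pt "-0.025 -0.075 0 0 0 0" --pt "-0.025 -0.105 0 0 0 0" --pt "-0.025 -0.135 0 0 0 0" --pt "-0.025 -0.158 0 0 0 0" --pt "-0.022 -0.171 0.001 0 0 0" --pt "-0.018 -0.174 0.001 0 0 0" --pt "-0.015 -0.174 0.001 0 0 0"

```text
clock: 43.45
tool_pos: [0.6121, 0.0324, 0.0073]
eef_rot: [0.999, -0.045, 0.001, 0.0]
contact_force: [0.5, -0.3, 0.3]
opening: 0.007
```

carry_out --pt "0.0015 0 0 0 0 0" --pt "0.0025 0 0 0 0 0" --pt "0.0035 0 0 0 0 0" --pt "0.0045 0 0 0 0 0" --pt "0.0055 0 0 0 0 0" --pt "0.0065 0 0 0 0 0" --pt "0.0075 0 -0.0002 0 0 0" --pt "0.0085 0 -0.0004 0 0 0" --pt "0.0095 0 -0.0006 0 0 0" --pt "0.0105 0 -0.0008 0 0 0"

```text
clock: 44.45
tool_pos: [0.6149, 0.0318, 0.0068]
eef_rot: [0.999, -0.045, -0.007, 0.0]
contact_force: [-12.7, 0.6, 4.1]
opening: 0.004
```

Run:
```python
from h import *
s=st()
```

```text
t 44.45 tcp [0.6149 0.0318 0.0068] rail [-99.2  86.8] F [-12.7   0.6   4.1] op 0.004
```

carry_out --pt "0.0006 0 -0.0003 0 0 0" --pt "0.0012 0 -0.0006 0 0 0" --pt "0.0018 0 -0.0009 0 0 0" --pt "0.0024 0 -0.0011 0 0 0" --pt "0.003 0 -0.0013 0 0 0"

```text
clock: 44.95
tool_pos: [0.6154, 0.032, 0.0069]
eef_rot: [0.999, -0.045, -0.009, 0.0]
contact_force: [-12.5, 1.1, -0.1]
opening: 0.005
```

Run:
```python
from h import *
s=st()
```

```text
t 44.95 tcp [0.6154 0.032  0.0069] rail [-98.8  87.1] F [-12.5   1.1  -0.1] op 0.005
```

carry_out --pt "0.0006 0 0 0 0 0" --pt "0.0012 0 0 0 0 0" --pt "0.0018 0 -0.0001 0 0 0" --pt "0.0024 0 -0.0002 0 0 0"

```text
clock: 45.35
tool_pos: [0.6153, 0.0321, 0.0069]
eef_rot: [0.999, -0.045, -0.012, 0.0]
contact_force: [-16.9, 1.5, 3.9]
opening: 0.005
```

Run:
```python
from h import *
s=st()
```

```text
t 45.35 tcp [0.6153 0.0321 0.0069] rail [-98.8  87.1] F [-16.9   1.5   3.9] op 0.005
```

carry_out --pt "-0.006 0 0 0 0 0" --pt "-0.015 0 0 0 0 0" --pt "-0.025 0 -0.015 0 0 0" --pt "-0.035 -0.005 -0.04 0 0 0" --pt "-0.05 -0.025 -0.055 0 0 0" --pt "-0.065 -0.05 -0.055 0 0 0" --pt "-0.072 -0.07 -0.055 0 0 0" --pt "-0.073 -0.08 -0.05 0 0 0" --pt "-0.073 -0.082 -0.035 0 0 0" --pt "-0.073 -0.082 -0.018 0 0 0" --pt "-0.073 -0.082 -0.005 0 0 0" --pt "-0.073 -0.082 -0.003 0 0 0"

```text
clock: 46.55
tool_pos: [0.5607, 0.1177, 0.0102]
eef_rot: [0.999, -0.046, -0.001, 0.001]
contact_force: [-0.3, -0.8, -0.2]
opening: 0.005
```

Run:
```python
from h import *
s=st(); 
p=r.snapshot("scene"); cv2.imwrite("pics/s30.png",cv2.convertScaleAbs(cv2.resize(p["img"][100:300,140:380],None,fx=3,fy=3),alpha=1.6,beta=10))
d=r.spot_point(p,"catch_peg"); print([(np.round(w2r(x["xyz"])*1000,1),x["p"]) for x in d])
p=look("t30")
```

```text
t 46.55 tcp [0.5607 0.1177 0.0102] rail [-160.8  167.6] F [-0.3 -0.8 -0.2] op 0.005
[(array([-158. ,  138.4]), 0.69), (array([-93.2, 141.8]), 0.48)]
rest_front_left [ 2.2 88.2] 0.75
rest_front_right [  0.7 -77. ] 0.67
rest [-48.5   4.6] 0.85
theta -0.009163717436597937
```

View pics/s30.png

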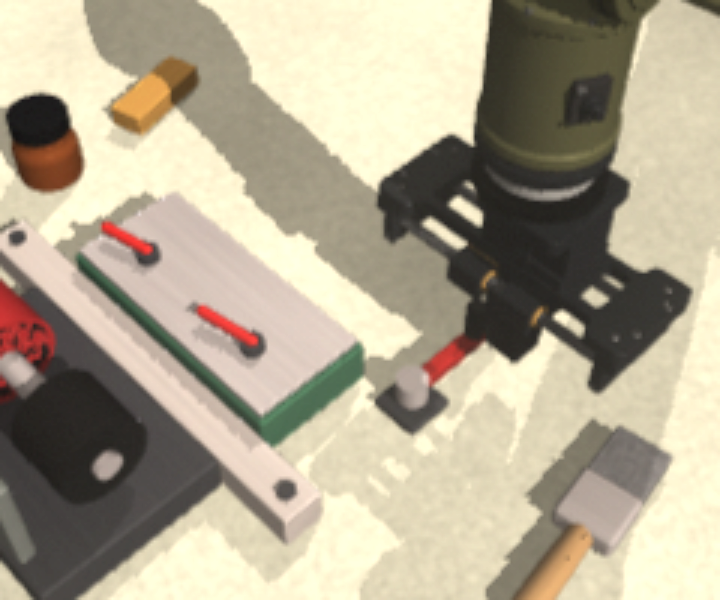

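View pics/t30.png

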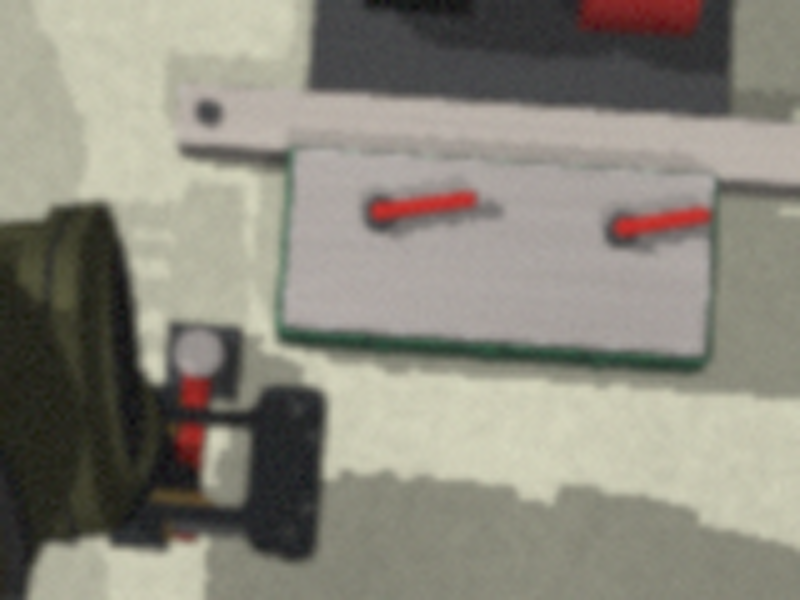

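carry_out --pt "0.002 0.005 0 0 0 0" --pt "0.002 0.01 0 0 0 0" --pt "0.001 0.016 0 0 0 0" --pt "0 0.022 0 0 0 0" --pt "-0.001 0.028 0 0 0 0" --pt "0 0.034 0 0 0 0" --pt "0.001 0.04 0 0 0 0" --pt "0.002 0.0466 0 0 0 0" --pt "0.005 0.053 0 0 0 0" --pt "0.008 0.059 0 0 0 0" --pt "0.0104 0.0634 0 0 0 0" --pt "0.0104 0.0634 0 0 0 0"

```text
clock: 48.05
tool_pos: [0.5663, 0.0537, 0.0124]
eef_rot: [0.999, -0.046, -0.0, 0.001]
contact_force: [0.6, 0.4, 0.4]
opening: 0.004
```

Run:
```python
from h import *
s=st(); p=look("t31")
```

```text
t 48.05 tcp [0.5663 0.0537 0.0124] rail [-149.6  104.3] F [0.6 0.4 0.4] op 0.004
rest_front_left [-0.2  0.9] 0.59
rest_front_right [  1.4 -77.7] 0.7
rest [-46.7   3.1] 0.88
theta 0.020231061040178532
```

View pics/t31.png

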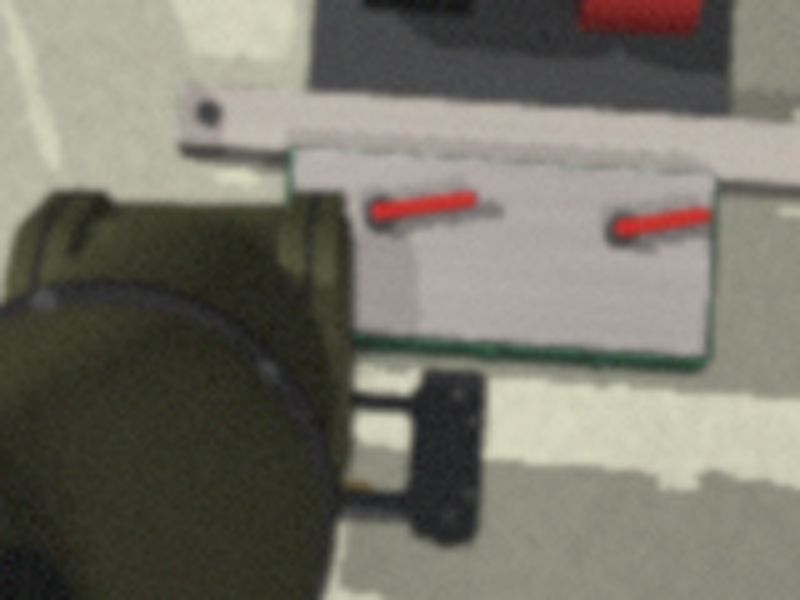

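carry_out --pt "0.003 0.0045 0 0 0 0" --pt "0.0075 0.009 0 0 0 0" --pt "0.0125 0.0135 0 0 0 0" --pt "0.016 0.016 0 0 0 0" --pt "0.0195 0.018 0 0 0 0" --pt "0.023 0.02 0 0 0 0" --pt "0.026 0.0215 0 0 0 0" --pt "0.0285 0.0225 0 0 0 0" --pt "0.031 0.0235 0 0 0 0" --pt "0.033 0.024 0 0 0 0" --pt "0.0345 0.024 0 0 0 0"

```text
clock: 49.35
tool_pos: [0.5985, 0.0283, 0.0125]
eef_rot: [0.999, -0.045, -0.0, 0.0]
contact_force: [-1.5, 0.9, 0.8]
opening: 0.006
```

Run:
```python
from h import *
s=st()
p=r.snapshot("wrist"); cv2.imwrite("pics/w32.png",cv2.convertScaleAbs(p["img"],alpha=1.6,beta=10))
p=r.snapshot("scene"); cv2.imwrite("pics/s32.png",cv2.convertScaleAbs(cv2.resize(p["img"][120:260,180:340],None,fx=5,fy=5),alpha=1.6,beta=10)[:600])
```

```text
t 49.35 tcp [0.5985 0.0283 0.0125] rail [-115.2   81.9] F [-1.5  0.9  0.8] op 0.006
```

View pics/w32.png

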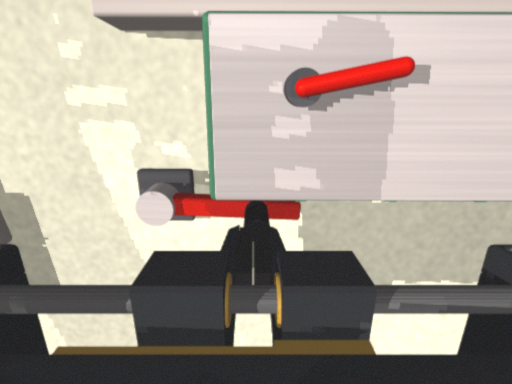

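View pics/s32.png

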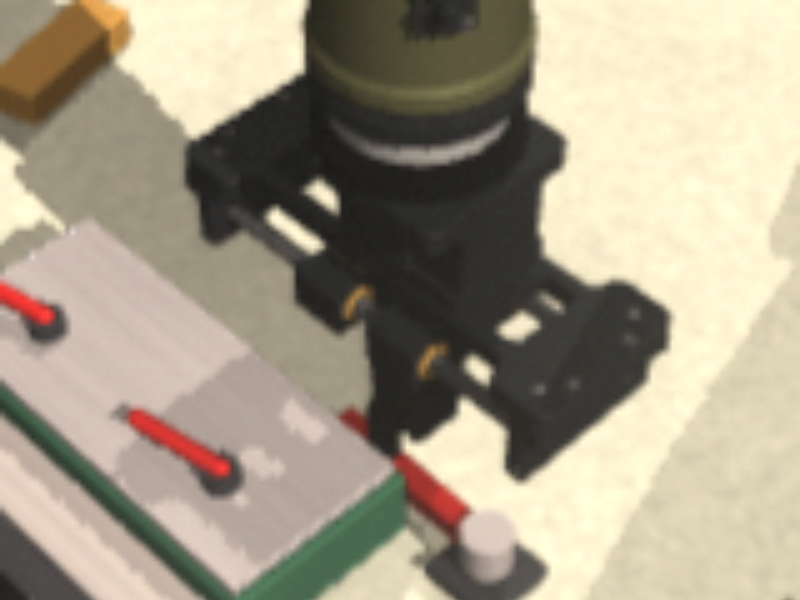

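carry_out --pt "0.0008 0 0 0 0 0" --pt "0.0016 0 0 0 0 0" --pt "0.0024 0 0 0 0 0" --pt "0.0032 0 0 0 0 0" --pt "0.004 0 0 0 0 0" --pt "0.0045 0 0 0 0 0"

```text
clock: 50.05
tool_pos: [0.6009, 0.0277, 0.0124]
eef_rot: [0.999, -0.045, -0.002, 0.0]
contact_force: [-7.0, -0.4, 4.1]
opening: 0.005
```

Run:
```python
from h import *
s=st()
```

```text
t 50.05 tcp [0.6009 0.0277 0.0124] rail [-112.8   81.5] F [-7.  -0.4  4.1] op 0.005
```

carry_out --pt "0 0 0 0 0 0" --pt "-0.004 0 0 0 0 0" --pt "-0.012 0 0 0 0 0" --pt "-0.025 0 -0.01 0 0 0" --pt "-0.045 0 -0.03 0 0 0" --pt "-0.065 0 -0.06 0 0 0" --pt "-0.08 0 -0.09 0 0 0" --pt "-0.09 0 -0.11 0 0 0" --pt "-0.095 0 -0.12 0 0 0" --pt "-0.095 0 -0.12 0 0 0"

```text
clock: 51.05
tool_pos: [0.5089, 0.0369, 0.1336]
eef_rot: [0.999, -0.045, 0.001, -0.0]
contact_force: [0.4, -0.7, -0.5]
opening: 0.003
```

Run:
```python
from h import *
s=st()
p=r.snapshot("wrist"); im=p["img"]; cv2.imwrite("pics/w33.png",cv2.convertScaleAbs(im,alpha=1.6,beta=10))
Q=R.from_quat(s["eef_rot"]).as_matrix();W=np.eye(4);W[:3,:3]=Q;W[:3,3]=s["tool_pos"];p["extrinsics"]=W@np.array(p["tool_from_camera"])
pickle.dump({k:p[k] for k in ("intrinsics","extrinsics")},open("w33.pkl","wb"))
p=r.snapshot("scene"); cv2.imwrite("pics/s33.png",cv2.convertScaleAbs(cv2.resize(p["img"][130:280,140:340],None,fx=4,fy=4),alpha=1.6,beta=10))
for l in ["jar","brush","shim","catch_peg"]:
    d=r.spot_point(p,l); print(l,[(np.round(x["xyz"],4),np.round(w2r(x["xyz"])*1000)) for x in d[:1]])
```

```text
t 51.05 tcp [0.5089 0.0369 0.1336] rail [-205.2   82.5] F [ 0.4 -0.7 -0.5] op 0.003
jar [(array([ 0.6331, -0.2785,  0.0016]), array([ -54., -221.]))]
brush [(array([0.6314, 0.2242, 0.0023]), array([-100.,  280.]))]
shim [(array([ 5.228e-01, -2.688e-01, -1.000e-04]), array([-164., -221.]))]
catch_peg [(array([0.616 , 0.0245, 0.0398]), array([-97.,  80.]))]
```

View pics/w33.png

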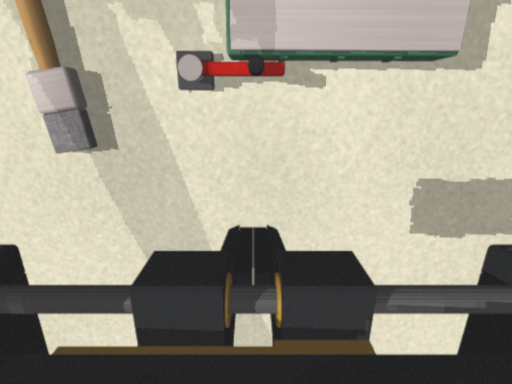

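View pics/s33.png

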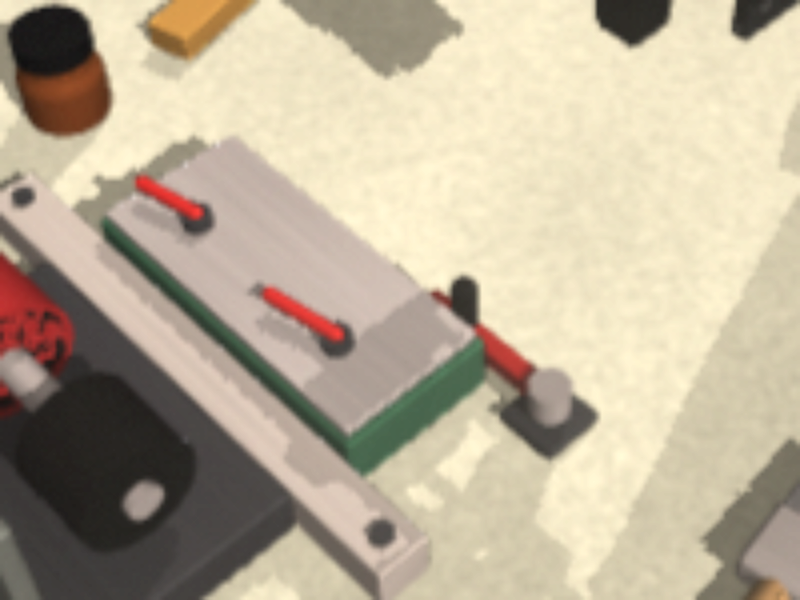

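Run:
```python
from h import *
s=st(); p=look("t34")
c=p["img"]; d=r.spot_point(p,"catch_peg"); print([np.round(w2r(x["xyz"])*1000) for x in d[:1]])
```

```text
t 51.35 tcp [0.5082 0.0364 0.1316] rail [-205.9   82. ] F [-0.4  0.2  0.3] op 0.004
rest_front_left [ 2.9 90. ] 0.68
rest_front_right [  2.8 -76.5] 0.73
rest [-47.8   4. ] 0.83
theta -0.0006265487965825065
[]
```

View pics/t34.png

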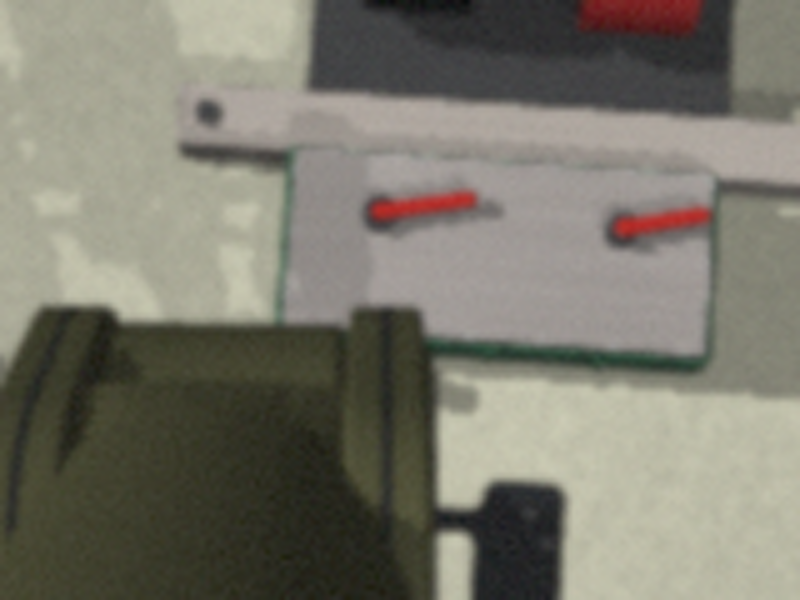

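```bash
python3 -c "
from plant import r
print(r.finish_job())"
```

```text
the job is handed in; nothing more can be done
None
```

The tool rest is seated flush against the rail at both ends, and the red catch is swung round to its stop behind it. I handed the job in at about 51 s with the arm well clear; no verdict was reported.

**What I did:** I walked the rest forward with slow pushes on its right and left rear corners in turn, then pressed each end again until it stopped dead. After that I pushed the catch's peg round until it met its stop (about 7 N) and backed away.

**Last checks:**
- **Flush:** the networks put both front points at x = +2.8 and +2.9 mm from the rail, which is the offset in my rail estimate. The angle between rest and rail came out at about -0.001 rad. The tool stopped at about the same depth on both sides, -99.3 mm right and -98.8 mm left.
- **Position along the rail:** the rest's middle is about 4 to 6 mm left of the rail's middle.
- **Catch:** the peg was found at (-97, 80) mm in the rail's axes, against about (-99, 80) mm expected. The pictures show the bar parallel to the rest's rear face. In the last top picture the arm hid the peg, so that view could not confirm it.
- **Bystanders:** the jar, brush and brass block were all found within about 2 mm of where they started.
- **Push force and swing:** the highest force I read was about 18 N, but only at the end of each move, so brief peaks in between are unseen. The largest swing I estimated was about 0.14 rad (8 degrees).

**What went wrong:**
- The real fingertips end about 20 mm above the reported tool point. The first right-hand pushes therefore caught the rest's top edge, and one approach on the left slid over the top with no measurable force. I lowered the tool and the rest went normally.
- One early move call was malformed and was refused before anything moved.

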